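# Build up the top end of a small engine

### The job

Build up the top end of the small engine on its bare crankcase: first the flat spacer plate over the crankcase's collar, then the finned barrel, then the cylinder head, and the rocker cover on top. Seat each part fully down and flat on the one below, squared up with the crankcase (either way round), and leave the loose piston, gear and carburettor where they are.

Things in the scene. Friction and masses are not known exactly. Their poses are not given: they have to be found in the camera images.
- deck (a point): Crankcase, bare aluminium, 180 x 116 mm, fixed, left or right on the bench. The point is the centre of its flat top (the deck, 94 x 78 mm, 85 mm above the bench), on the axis of an upright steel collar 34 mm across that stands 26 mm above the deck, its last 6 mm tapered to 24 mm across. x axis along the longer side, z up.
- spacer_mid (a point): Spacer plate: flat steel plate 76 x 60 mm, 14 mm thick, with a 40 mm round hole right through its middle, lying flat on the bench; 0.2 kg. The point is the centre of the hole, 7 mm above its underside. x axis along the longer side, z up; half a turn about z fits as well.
- barrel_mid (a point): Barrel: aluminium block with level fins, 76 x 60 mm, 52 mm tall, upright, 0.55 kg; on its flat top a steel collar 34 mm across, 12 mm high (last 6 mm tapered to 24 mm). The point is on its axis 26 mm above its underside. Underside: central round recess 40 mm across, 16 mm deep, for the collar below. x axis along the longer side, z up; half a turn about z fits as well.
- head_mid (a point): Head: aluminium block with upright fins, 66 x 56 mm, 34 mm tall, 0.4 kg; on top a steel collar like the barrel's, 12 mm high; a port stub 20 mm across, 14 mm long on its +x end. The point is on the collar's axis 17 mm above its underside. Underside: central round recess 40 mm across, 16 mm deep, for the collar below. x axis along the longer side, z up; half a turn about z fits as well.
- cover_mid (a point): Rocker cover: smooth aluminium cap, 70 x 52 mm, 26 mm tall (straight sides for the lowest 16 mm, then 2 mm in), no collar; dark disc 26 mm across, 3 mm high on top; 0.25 kg. The point is on its axis 13 mm above its underside. Underside: central round recess 40 mm across, 16 mm deep, for the collar below. x axis along the longer side, z up; half a turn about z fits as well.
- piston_mid (a point): A loose piston 39 mm across and 38 mm tall, standing on the bench among the parts: not needed, leave it alone. The point is its centre.
- gear_mid (a point): A loose dark steel gear 50 mm across and 18 mm tall lying on the bench: not needed, leave it alone. The point is its centre.
- carb_mid (a point): A small loose carburettor body, about 50 x 26 mm and 44 mm tall, on the bench: not needed, leave it alone. The point is 16 mm above its underside.
Things that resemble listed ones, but are neither listed nor needed, are in the scene too. Several things look just like the part that bears spacer_mid: the one meant starts farthest from the robot's base.

How it is judged:
By the outcome, as a careful person would: the job done as asked, in the order asked, and still so for the second after the job is handed in, with the robot touching nothing.
It also fails if it takes over 122 s, if anything falls off the work surface, if the arm or the gripper's body presses on something with over 40 N, if the wrist force passes 120 N, or if a joint passes its speed limit or range.

### The arm

A 6-joint arm with a two-finger parallel gripper is mounted at the origin on the work surface. World frame = base frame: x ahead of the robot, y to its left, z up, the work surface at z = 0. Lengths are in m, angles in rad, forces in N, time in s.
With the tool pointing down it reaches from about 0.25 to 0.725 m from the base axis. Payload 4 kg.
Tool frame: the origin (TCP) lies on the centre line of the jaws, within the pads' length; the fingertips stand 17 mm ahead of it and the grasp point (between the pads) lies 2 mm behind it; z points along the fingers, x is the direction in which the jaws open and shut, and the axes are right-handed (so a half turn about z gives the same grasp; the last joint's range is limited). The gripper opens to 85 mm and grips with 20 to 120 N. Pads are 22 mm wide; open, the fingers measure 114 mm over their backs; the gripper's body (76 mm by 85 mm) begins 54 mm behind the grasp point. The pads swing forward as they close: fully open they stand 13 mm farther back than shut.
Start: joints at [1.216, 0.241, 0.005, 1.335, 0, 1.571], TCP at [0.174, 0.469, 0.248] pointing down, gripper open.
Joint ranges: [-2.72, 2.72], [-1.05, 1.87], [-1.09, 1.28], [-1.99, 2.15], [-1.42, 1.44], [-3.14, 3.14]. Speed limits (rad/s): [2.79, 2.79, 3.14, 3.14, 3.14, 3.14].

### API

Orientations are given as a unit quaternion [x, y, z, w].
In Python, from workcell import bot gives the robot as it stands.
- The arm moves only by the tool jog_arm, never from a script. Its arguments are lists of equal length, an entry for each row: "jaw": the closure, from 0 (fully open) to 1 (shut); "linear": the shift along the tool's x, y, z in m, a list of three; "delta_rot": the turn, a rotation vector about the tool's x, y, z in degrees, a list of three. A call has exactly 8 rows; each row is the pose to reach, as a shift and turn from the pose commanded when the call began, along the tool's axes at that moment; what a row does not reach only later rows make up. A row lasts 1/12 s, in which the tool goes at most 41.7 mm and 7.16 degrees, less where a joint would pass 70% of its speed; a pose out of reach is approached as far as the arm can. A call with a gripper value outside its range is refused whole. The fingers move at their own pace and stop on an object; the grip force is fixed at half the most. Time passes only in rows, so rows that repeat a pose let the fingers close, or fill a call up. It gives the time, the measured TCP pose, the force and the opening at its end, in the units of the state.
- bot.get_obs(): the state, without advancing time (a new reading comes with each control period).
- bot.camera(name): name is "side" or "top"; returns (picture, depth): 384x512x3 uint8, red, green, blue; 384x512 float32, m along the optical axis (not along the pixel's ray), 0 where there is no reading.
- bot.calibration(name): a dict with "fovy" (degrees; the focal length in pixels is half the picture's height over the tangent of half this angle, whatever the lens; pixels are square), "cx", "cy" (the principal point, pixels), "origin" and "orientation" of the camera in the world. Camera axes: x right, y down, z forward; pixel columns grow to the right and rows downward; lengths in m; the calibration is good to about 2 mm. A picture is of the moment at which its call begins. calibration takes no time and is no camera call.
- bot.job_done(): hands the job in, once; it reports no verdict.
The state is a dict: "clock": time; "joint_pos": joint angles; "joint_vel": joint speeds; "tau": joint torques, N m; "eef_pos": TCP position; "tool_rot": TCP orientation; "ft_force": force on the tool from outside, world axes, zero at the start; "ft_torque": the same for the moment, N m; "grip_width": finger opening in m.
Only numpy, scipy, OpenCV 4.12 (cv2) and the standard library are available. Lean on these libraries where they do the work, as an engineer would, in place of code of your own. Each camera call takes 0.05 s, during which the arm holds its last target.

## Working session

There is one attempt and no reset: what is moved stays moved. The work goes in short steps, Python scripts to look and compute and a tool call to move; the robot and the scene stay as the last step left them, time stands still between calls to the robot, and variables do not carry over. Pictures are saved under pics/ and viewed, and the job is handed in when it is done.

Besides the shell and the picture viewer there is one more tool, called after "Call:" as name(argument=value, ...), one argument or row to a line, values as JSON. jog_arm: Moves the arm, as the interface text tells. Its arguments: {"type":"object","properties":{"jaw":{"type":"array","items":{"type":"number"}},"linear":{"type":"array","items":{"type":"array","items":{"type":"number"}}},"delta_rot":{"type":"array","items":{"type":"array","items":{"type":"number"}}}},"required":["jaw","linear","delta_rot"]}

```bash
mkdir -p pics; ls; python3 - <<'E'
from workcell import bot
import cv2,numpy as np
print(bot.get_obs())
for n in("side","top"):
    print(n,bot.calibration(n))
    p,d=bot.camera(n)
    cv2.imwrite(f"pics/{n}0.png",cv2.resize(p[:,:,::-1],(800,600),interpolation=cv2.INTER_CUBIC)); np.savez(f"{n}0.npz",p=p,d=d)
    print((d==0).mean())
E
```

```text
pics
{'clock': 0.0, 'joint_pos': array([ 1.21599978e+00,  2.41417404e-01,  3.71243320e-03,  1.33519495e+00,
       -3.49386863e-05,  1.57078711e+00]), 'joint_vel': array([ 0.00037437,  0.00107245, -0.00033159,  0.00032291, -0.00050885,
        0.00072219]), 'tau': array([ 3.98762113e-04, -3.72317398e+01,  2.52407634e+01,  1.69390684e-02,
       -1.53309757e-04,  2.02185447e-06]), 'eef_pos': array([0.17350058, 0.46829206, 0.24740621]), 'tool_rot': array([ 8.20789077e-01,  5.71230413e-01, -8.53328738e-04,  6.15148216e-04]), 'ft_force': array([-0.29989121,  0.1246246 , -0.64446214]), 'ft_torque': array([-0.00708852, -0.0074468 , -0.02692869]), 'grip_width': 0.08514897645106198}
side {'fovy': 51.04396988912034, 'cx': 258.999769180348, 'cy': 199.93999156665217, 'origin': array([ 0.42737078, -0.83011318,  0.64649448]), 'orientation': array([ 8.83722326e-01, -7.45158557e-04,  3.95265017e-03, -4.67994307e-01])}
0.004252115885416667
top {'fovy': 55.267948885230005, 'cx': 258.8597005669116, 'cy': 190.8047577272822, 'origin': array([ 0.20851573, -0.00979304,  1.2158142 ]), 'orientation': array([-0.70260955,  0.70551504, -0.06045412,  0.07023987])}
0.0036570231119791665
```

View pics/side0.png

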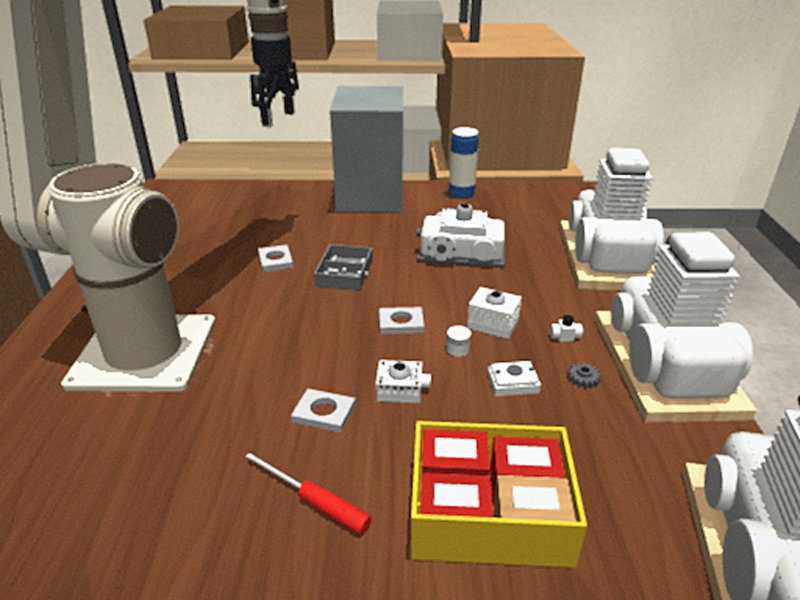

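View pics/top0.png

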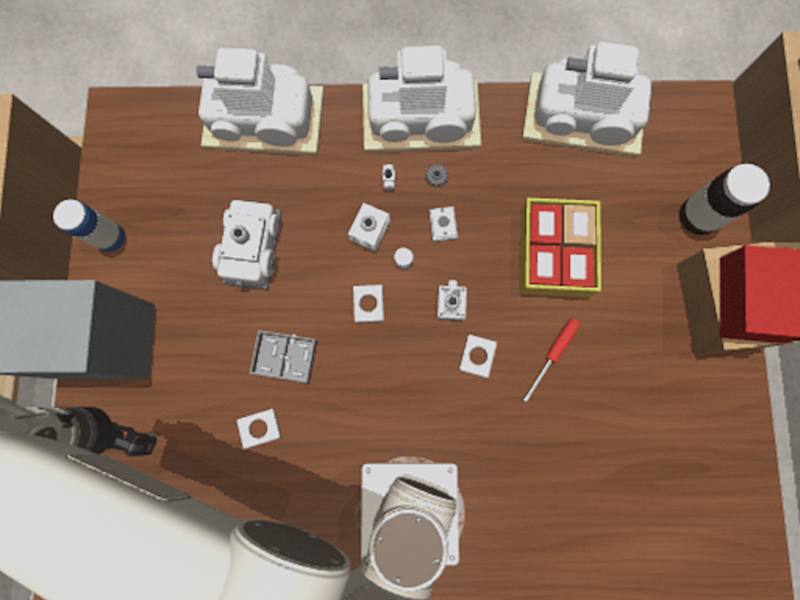

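```bash
cat > h.py <<'E'
import numpy as np,cv2
from scipy.spatial.transform import Rotation as R
from workcell import bot
def K(c):
    f=192/np.tan(np.radians(c["fovy"])/2); return f,c["cx"],c["cy"]
def rays(c,uv):
    f,cx,cy=K(c); uv=np.asarray(uv,float).reshape(-1,2)
    v=np.c_[(uv[:,0]-cx)/f,(uv[:,1]-cy)/f,np.ones(len(uv))]
    return v@R.from_quat(c["orientation"]).as_matrix().T
def plane(n,uv,z):
    c=bot.calibration(n); r=rays(c,uv); o=c["origin"]
    return o+r*((z-o[2])/r[:,2])[:,None]
def cloud(n,d):
    c=bot.calibration(n); v,u=np.mgrid[0:384,0:512]
    r=rays(c,np.c_[u.ravel(),v.ravel()])
    return (c["origin"]+r*d.ravel()[:,None]).reshape(384,512,3)
def proj(n,P):
    c=bot.calibration(n); f,cx,cy=K(c)
    q=(np.asarray(P,float).reshape(-1,3)-c["origin"])@R.from_quat(c["orientation"]).as_matrix()
    return np.c_[q[:,0]/q[:,2]*f+cx,q[:,1]/q[:,2]*f+cy]
E
python3 - <<'E'
from h import *
a=np.load("top0.npz");p,d=a["p"],a["d"]
C=cloud("top",d)
print("bench z",np.median(C[150:250,180:210,2]),C[200:220,200:215,2].std())
# boost
m=((C[...,2]>0.006)&(C[...,0]>0.05)&(C[...,0]<0.75)&(np.abs(C[...,1])<0.5)&(d>0)).astype(np.uint8)
n,l,s,c=cv2.connectedComponentsWithStats(m)
for i in range(1,n):
    if s[i,4]<40: continue
    P=C[l==i]; print(i,s[i],P[:,:2].mean(0).round(3),"zmax",np.percentile(P[:,2],95).round(3))
crop=p[60:320,130:400,::-1]
cv2.imwrite("pics/topcrop.png",cv2.resize(p[100:240,150:310,::-1],(800,700)[:1]+(600,),interpolation=cv2.INTER_CUBIC) if 0 else cv2.resize(p[95:245,130:330,::-1],(800,600),interpolation=cv2.INTER_CUBIC))
b=np.load("side0.npz");p=b["p"]
cv2.imwrite("pics/sidecrop.png",cv2.resize(p[120:270,220:400,::-1],(720,600),interpolation=cv2.INTER_CUBIC))
E
```

```text
bench z 0.0003715778397112013 0.07017898804942657
2 [244 105   9  16 113] [0.704 0.043] zmax 0.045
3 [272 105  15  14 145] [ 0.714 -0.063] zmax 0.02
19 [ 332  127   52   63 3089] [ 0.532 -0.315] zmax 0.075
20 [ 135  128   45   57 1888] [0.541 0.334] zmax 0.096
22 [223 130  26  30 501] [0.584 0.083] zmax 0.064
23 [275 132  17  22 314] [ 0.597 -0.076] zmax 0.03
39 [251 159  13  13 124] [0.518 0.01 ] zmax 0.04
56 [280 179  18  26 391] [ 0.424 -0.091] zmax 0.047
58 [226 182  19  24 307] [0.425 0.086] zmax 0.018
79 [335 203  36  54 301] [ 0.327 -0.31 ] zmax 0.028
89 [159 211  43  34 399] [0.315 0.26 ] zmax 0.033
100 [294 214  23  27 324] [ 0.312 -0.145] zmax 0.018
185 [    0   253   224   131 17858] [0.116 0.237] zmax 0.767
208 [151 260  28  27 353] [0.165 0.31 ] zmax 0.018
277 [ 231  295   62   34 1578] [ 0.072 -0.006] zmax 0.3
```

View pics/topcrop.png

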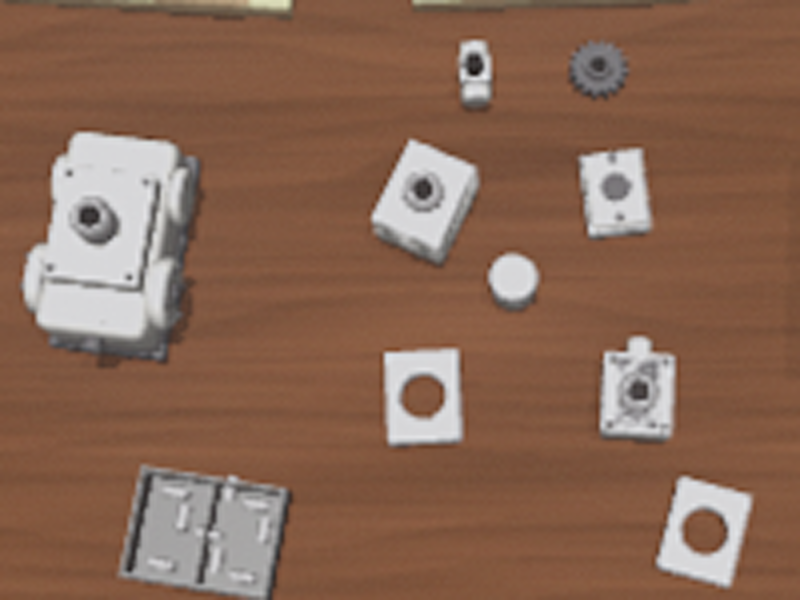

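View pics/sidecrop.png

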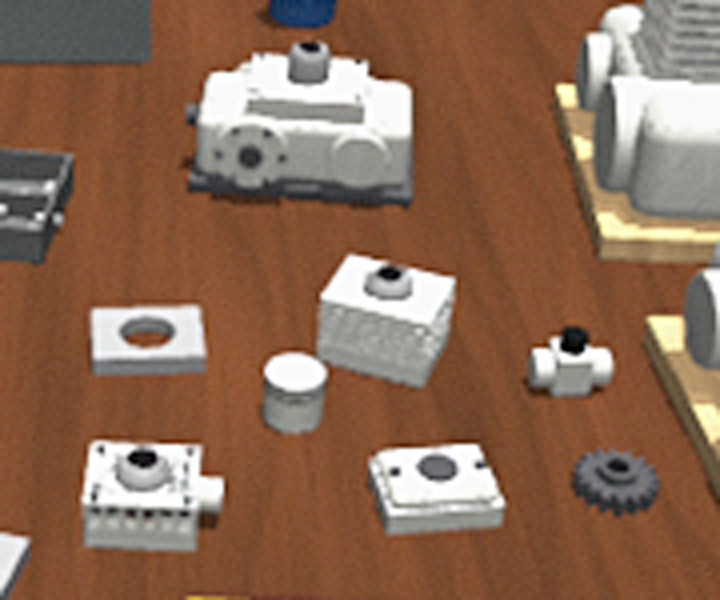

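```bash
cat > meas.py <<'E'
from h import *
parts=dict(spacer=(.425,.086,.014,76,60),barrel=(.584,.083,.052,76,60),head=(.415,-.091,.034,66,56),cover=(.597,-.076,.026,70-4,52-4),deck=(.52,.334,.085,94,78))
def ortho(n,p,x,y,z,h=0.065,s=0.0005):
    N=int(2*h/s)
    # ortho axes: col -> -y, row -> -x
    W=[(x+h,y+h,z),(x+h,y-h,z),(x-h,y-h,z),(x-h,y+h,z)]
    src=np.float32([[0,0],[N,0],[N,N],[0,N]])
    H=cv2.getPerspectiveTransform(proj(n,W).astype(np.float32),src)
    return cv2.warpPerspective(p,H,(N,N),flags=cv2.INTER_CUBIC)
E
python3 - <<'E'
from meas import *
im={n:np.load(n+"0.npz") for n in("top","side")}
for n in im:
    tiles=[]
    C=cloud(n,im[n]["d"])
    for k,(x,y,z,L,Wd) in parts.items():
        o=ortho(n,im[n]["p"],x,y,z)
        Z=ortho(n,C[...,2].astype(np.float32),x,y,z) 
        sel=(abs(C[...,2]-z)<.004)&(np.hypot(C[...,0]-x,C[...,1]-y)<.07)
        P=C[sel][:,:2].astype(np.float32)*1000
        r=cv2.minAreaRect(P); print(n,k,len(P),"rect",np.round(r[0],1),np.round(r[1],1),round(r[2],1),"z",np.median(C[sel][:,2]).round(4),C[sel][:,2].std().round(4))
        tiles.append(cv2.resize(o,(260,260)))
    tiles.append(np.zeros_like(tiles[0]))
    cv2.imwrite(f"pics/ortho_{n}.png",np.vstack([np.hstack(tiles[:3]),np.hstack(tiles[3:])])[:,:,::-1])
E
```

```text
top spacer 274 rect [425.7  86.4] [76.4 60. ] 3.3 z 0.014 0.0019
top barrel 293 rect [589.3  83.6] [59.4 76.8] 65.1 z 0.0517 0.0018
top head 248 rect [429.8 -91.7] [56.1 78.9] 86.1 z 0.0338 0.002
top cover 227 rect [600.5 -75.9] [64.9 47.5] 7.2 z 0.026 0.002
top deck 446 rect [548.3 343.1] [78.1 85.3] 82.6 z 0.0846 0.0018
side spacer 307 rect [427.3  87.2] [75.9 64. ] 3.5 z 0.0152 0.0016
side barrel 283 rect [590.1  83.5] [66.3 76.6] 64.9 z 0.0533 0.0013
side head 350 rect [431.3 -91.3] [61.6 79.1] 86.2 z 0.0351 0.0016
side cover 316 rect [602.4 -77.5] [64.1 50.7] 6.1 z 0.0271 0.0017
side deck 221 rect [549.4 341.5] [81.7 81.7] 83.3 z 0.0865 0.0016
```

View pics/ortho_top.png

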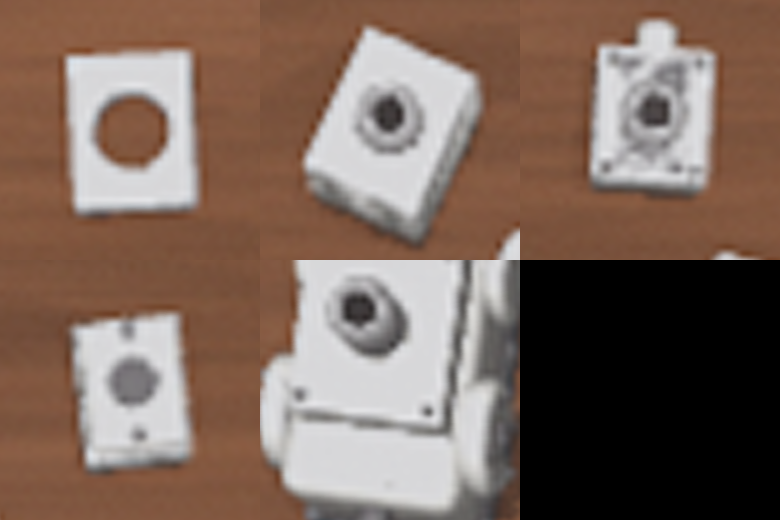

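View pics/ortho_side.png

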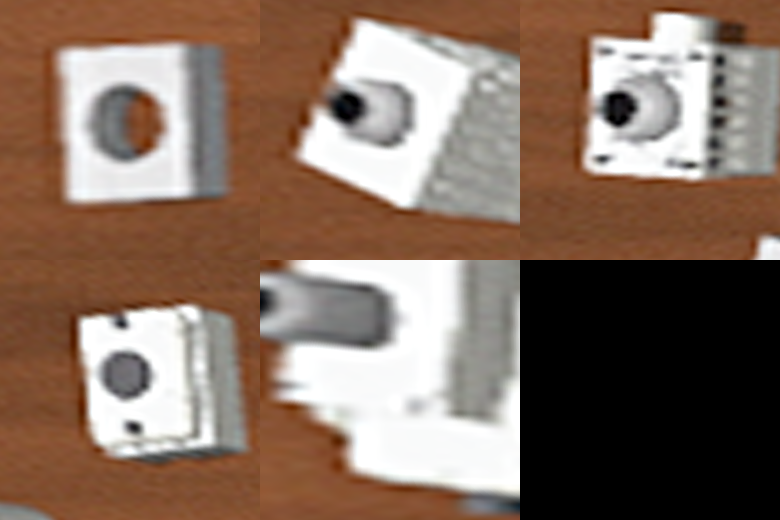

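```bash
python3 - <<'E'
from meas import *
im={n:np.load(n+"0.npz") for n in("top","side")}
F=dict(barrel=(.589,.084,.064),head=(.424,-.091,.046),cover=(.6,-.076,.029),deck=(.545,.34,.111))
for n in im:
    tiles=[]
    for k,(x,y,z) in F.items():
        h=.06
        o=ortho(n,im[n]["p"],x,y,z,h); g=cv2.cvtColor(o,cv2.COLOR_RGB2GRAY)
        th=130 if k=="cover" else 90
        hsv=cv2.cvtColor(o,cv2.COLOR_RGB2HSV)
        m=((g<th)&(hsv[...,1]<60)).astype(np.uint8); m[:70]=0;m[170:]=0;m[:,:70]=0;m[:,170:]=0
        N,l,s,c=cv2.connectedComponentsWithStats(m)
        i=1+np.argmax(s[1:,4]); u,v=c[i]
        print(n,k,"c",np.round([(x+h-v*.0005)*1e3,(y+h-u*.0005)*1e3],1),"wh mm",s[i,2:4]*.5,"eqd",round(2*np.sqrt(s[i,4]/np.pi)*.5,1))
    # spacer hole: red-wood pixels inside
k="spacer";x,y,z=.426,.0865,.014;h=.06
o=ortho("top",im["top"]["p"],x,y,z,h);hsv=cv2.cvtColor(o,cv2.COLOR_RGB2HSV)
m=(hsv[...,1]<70).astype(np.uint8)
cs,hi=cv2.findContours(m,cv2.RETR_CCOMP,cv2.CHAIN_APPROX_NONE)
for q,hh in zip(cs,hi[0]):
    if cv2.contourArea(q)>1500:
        e=cv2.fitEllipse(q);r=cv2.minAreaRect(q)
        f=lambda c:np.round([(x+h-c[1]*.0005)*1e3,(y+h-c[0]*.0005)*1e3],1)
        print("spacer","hole" if hh[3]>=0 else "outer",f(e[0]),np.array(e[1])*.5,f(r[0]),np.array(r[1])*.5,r[2])
# deck rect
for n in im:
    C=cloud(n,im[n]["d"]);x,y=.54,.342
    sel=(abs(C[...,2]-.0855)<.005)&(np.hypot(C[...,0]-x,C[...,1]-y)<.09)
    r=cv2.minAreaRect(C[sel][:,:2].astype(np.float32)*1000);print(n,"deck",r)
tiles=[ortho("top",im["top"]["p"],.545,.34,z,.09) for z in(.085,.111)]
cv2.imwrite("pics/deck.png",np.hstack([cv2.resize(t,(380,380)) for t in tiles])[:,:,::-1])
E
```

```text
top barrel c [588.   82.7] wh mm [14.  16.5] eqd 14.6
top head c [422.1 -92.5] wh mm [13.5 13.5] eqd 13.8
top cover c [599.8 -77.3] wh mm [21.  20.5] eqd 20.5
top deck c [552.5 341.6] wh mm [15. 15.] eqd 15.1
side barrel c [592.4  85.6] wh mm [17.5 16. ] eqd 13.3
side head c [425.9 -90.1] wh mm [16.5 17. ] eqd 14.5
side cover c [603.8 -77.7] wh mm [23.  22.5] eqd 23.0
side deck c [558.2 343.9] wh mm [18.5 15. ] eqd 11.3
spacer outer [424.1  85. ] [73.4552002  94.81362152] [424.   85.2] [81.36047363 64.82475281] 86.78451538085938
spacer hole [424.1  84.9] [34.72322845 35.98345947] [424.1  84.9] [34.64823914 35.70889664] 45.0
top deck ((553.54345703125, 342.467529296875), (78.909423828125, 95.33209991455078), 82.05575561523438)
side deck ((555.723876953125, 342.96856689453125), (86.14356994628906, 93.96281433105469), 83.34003448486328)
```

View pics/deck.png

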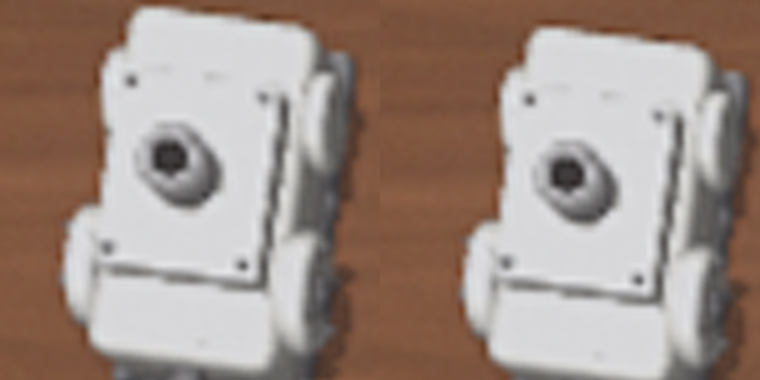

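```bash
python3 - <<'E'
from h import *
for n in("top","side"):
    C=cloud(n,np.load(n+"0.npz")["d"])
    P=C[(C[...,1]>.41)&(C[...,1]<.9)&(C[...,0]>.2)&(C[...,0]<.7)&(C[...,2]>.05)&(C[...,2]<.6)]
    H,_,_=np.histogram2d(P[:,0],P[:,1],bins=[np.arange(.2,.71,.05),np.arange(.41,.91,.05)])
    print(n);print(H.astype(int))
    for x in np.arange(.2,.7,.1):
        q=P[(P[:,0]>x)&(P[:,0]<x+.1)]; print(round(x,1),"ymin",np.percentile(q[:,1],2).round(3) if len(q) else None,"zmax",np.percentile(q[:,2],98).round(3) if len(q) else None)
E
cat > go.py <<'E'
# usage: go.py x y z yawdeg  -> delta from measured pose in tool axes
import sys;from h import *
def go(x,y,z,yaw):
    o=bot.get_obs(); r=R.from_quat(o["tool_rot"]); p=o["eef_pos"]
    t=np.radians(yaw)
    T=np.array([[np.cos(t),np.sin(t),0],[np.sin(t),-np.cos(t),0],[0,0,-1]]); T=R.from_matrix(T)
    d=r.inv().apply(np.array([x,y,z])-p); w=np.degrees((r.inv()*T).as_rotvec())
    xa=r.as_matrix()[:,0]
    print("t",round(o["clock"],2),"pos",(p*1e3).round(1),"yaw",np.degrees(np.arctan2(xa[1],xa[0])).round(2),"F",o["ft_force"].round(1),"w",round(o["grip_width"]*1e3,1))
    print("linear m",d.round(4),"rot deg",w.round(2))
if __name__=="__main__": go(*map(float,sys.argv[1:5]))
E
python3 go.py .4255 .0862 .15 93.3
```

```text
top
[[259 109   0   0   0   0   0   0   0]
 [  0   0 421 274 277 226  44   0   0]
 [  0   0 642 345 333 292   0   0   0]
 [  0   0 617 328 332 326   7   0   0]
 [  0   0 347 183 184 190  26   0   0]
 [  0   0   0   0   0   0   0   0   0]
 [  0   0   0   0  82  30   0   0   0]
 [  0   0   0   0 475 135   0   0   0]
 [  0   0   0   0  24   9   0   0   0]
 [  0   0   0   0   0   0   0   0   0]]
0.2 ymin 0.439 zmax 0.553
0.3 ymin 0.548 zmax 0.243
0.4 ymin 0.548 zmax 0.243
0.5 ymin 0.626 zmax 0.162
0.6 ymin 0.636 zmax 0.163
side
[[146  64  67   0   0   0   0   0   0]
 [  0   0 451  38  35  28  24   0   0]
 [  0   0 744  66  54  50  39   0   0]
 [  0   0 755  65  55  52  41   0   0]
 [  0   0 422  33  33  29  23   0   0]
 [  0   0   0   0   0   0   0   0   0]
 [  0   0   0   0  26   7   0   0   0]
 [  0   0   0   0 423  34   0   0   0]
 [  0   0   0   0  76   4   0   0   0]
 [  0   0   0   0   0   0   0   0   0]]
0.2 ymin 0.444 zmax 0.461
0.3 ymin 0.546 zmax 0.243
0.4 ymin 0.546 zmax 0.244
0.5 ymin 0.624 zmax 0.164
0.6 ymin 0.633 zmax 0.163
t 0.1 pos [173.5 468.4 247.5] yaw 69.67 F [-0.1 -0.7  0.3] w 85.5
linear m [-0.2706  0.369   0.098 ] rot deg [-2.000e-02  1.000e-01 -2.363e+01]
```

Spacer candidates (800x600 top picture): (368,303) at 0.434 m from the base, (478,355) at 0.344 m and (258,428) at 0.351 m. I choose (368,303), the farthest; the close crop shows it as the plain white plate with a round hole at crop (423,395). The crankcase is on the left at (240,235), with other things to avoid: tray (283,357), engines at the back.

Call:
jog_arm(
  jaw=[0,0,0,0,0,0,0,0],
  linear=[
    [-0.024,0.033,0.005],
    [-0.048,0.066,0.01],
    [-0.072,0.099,0.015],
    [-0.096,0.132,0.02],
    [-0.12,0.164,0.03],
    [-0.144,0.196,0.04],
    [-0.168,0.229,0.05],
    [-0.19,0.26,0.06],
  ],
  delta_rot=[
    [0,0,-3],
    [0,0,-6],
    [0,0,-9],
    [0,0,-12],
    [0,0,-15],
    [0,0,-18],
    [0,0,-21],
    [0,0,-23.6],
  ],
)

```text
clock: 0.77
eef_pos: [0.3519, 0.1983, 0.1878]
tool_rot: [0.686, 0.728, -0.0, 0.0]
ft_force: [0.3, 0.7, 0.1]
grip_width: 0.085
```

```bash
python3 go.py .4255 .0862 .07 93.3
```

```text
t 0.77 pos [351.9 198.3 187.8] yaw 93.42 F [0.3 0.7 0.1] w 85.0
linear m [-0.1163  0.0668  0.1178] rot deg [-0.    0.01  0.12]
```

Call:
jog_arm(
  jaw=[0,0,0,0,0,0,0,0],
  linear=[
    [-0.025,0.014,0.024],
    [-0.05,0.028,0.048],
    [-0.075,0.042,0.072],
    [-0.1,0.056,0.096],
    [-0.116,0.067,0.118],
    [-0.116,0.067,0.118],
    [-0.116,0.067,0.118],
    [-0.116,0.067,0.118],
  ],
  delta_rot=[
    [0,0,0],
    [0,0,0],
    [0,0,0],
    [0,0,0],
    [0,0,0],
    [0,0,0],
    [0,0,0],
    [0,0,0],
  ],
)

```text
clock: 1.43
eef_pos: [0.4247, 0.0886, 0.0705]
tool_rot: [0.687, 0.727, -0.0, -0.0]
ft_force: [0.7, 0.0, 0.3]
grip_width: 0.0855
```

```bash
python3 go.py .4255 .0862 .020 93.3; python3 - <<'E'
from h import *
t=[]
for n in("side","top"):
    p,d=bot.camera(n); np.savez(n+"1.npz",p=p,d=d)
    u,v=proj(n,[.4255,.0862,.04])[0].astype(int)
    t.append(cv2.resize(p[v-45:v+45,u-45:u+45,::-1],(400,400),interpolation=cv2.INTER_CUBIC))
cv2.imwrite("pics/s1.png",np.hstack(t))
E
```

```text
t 1.43 pos [424.7  88.6  70.5] yaw 93.27 F [0.7 0.  0.3] w 85.5
linear m [-0.0025  0.0007  0.0505] rot deg [-0.04 -0.02 -0.03]
```

View pics/s1.png

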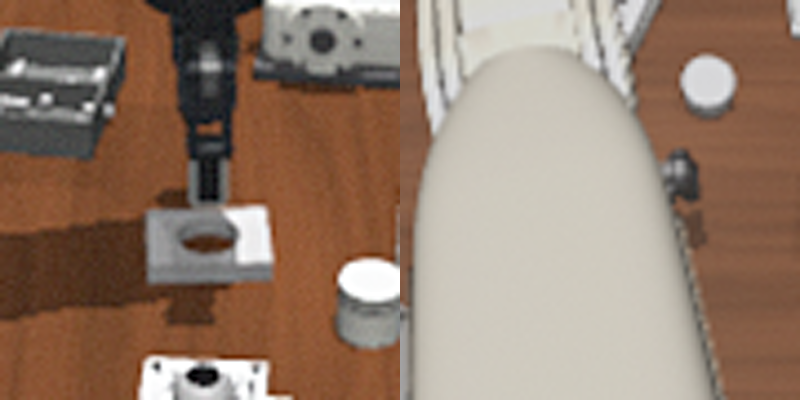

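Call:
jog_arm(
  jaw=[0,0,0,0,0.6,0.6,0.6,0.6],
  linear=[
    [-0.003,0.001,0.025],
    [-0.003,0.001,0.045],
    [-0.003,0.001,0.0565],
    [-0.003,0.001,0.0565],
    [-0.003,0.001,0.0565],
    [-0.003,0.001,0.0565],
    [-0.003,0.001,0.0565],
    [-0.003,0.001,0.0565],
  ],
  delta_rot=[
    [0,0,0],
    [0,0,0],
    [0,0,0],
    [0,0,0],
    [0,0,0],
    [0,0,0],
    [0,0,0],
    [0,0,0],
  ],
)

```text
clock: 2.2
eef_pos: [0.4273, 0.0863, 0.0156]
tool_rot: [0.686, 0.727, 0.002, 0.001]
ft_force: [-1.4, 1.8, 6.6]
grip_width: 0.0582
```

```bash
python3 go.py .4255 .0862 .015 93.3; python3 - <<'E'
from h import *
p,d=bot.camera("side"); np.savez("side2.npz",p=p,d=d)
u,v=proj("side",[.4255,.0862,.04])[0].astype(int)
cv2.imwrite("pics/s2.png",cv2.resize(p[v-45:v+45,u-45:u+45,::-1],(500,500),interpolation=cv2.INTER_CUBIC))
E
```

```text
t 2.2 pos [427.3  86.3  15.6] yaw 93.32 F [-1.4  1.8  6.6] w 58.2
linear m [ 0.     -0.0019  0.0006] rot deg [ 0.18 -0.07  0.02]
```

View pics/s2.png

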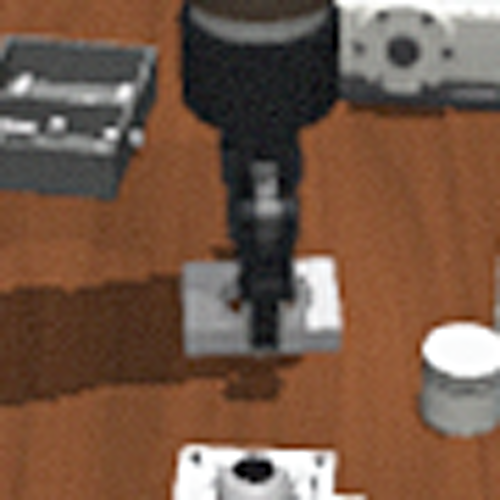

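```bash
python3 - <<'E'
from h import *
for i in range(3):
    o=bot.get_obs(); print(o["clock"],o["eef_pos"],o["ft_force"])
E
python3 go.py .553 .342 .165 82.5
```

```text
2.25 [0.42733858 0.0862736  0.01560312] [-1.45543581  1.50705869  5.80744734]
2.25 [0.42733858 0.0862736  0.01560312] [-1.45543581  1.50705869  5.80744734]
2.25 [0.42733858 0.0862736  0.01560312] [-1.45543581  1.50705869  5.80744734]
t 2.25 pos [427.3  86.3  15.6] yaw 93.31 F [-1.5  1.5  5.8] w 58.2
linear m [ 0.2482  0.1407 -0.1486] rot deg [ 0.17 -0.09 10.81]
```

Call:
jog_arm(
  jaw=[0.6,0.6,0.6,0.6,0.6,0.6,0.6,0.6],
  linear=[
    [0,0,-0.035],
    [0,0,-0.07],
    [0.02,0.01,-0.1],
    [0.045,0.025,-0.125],
    [0.075,0.042,-0.149],
    [0.108,0.061,-0.149],
    [0.141,0.08,-0.149],
    [0.174,0.1,-0.149],
  ],
  delta_rot=[
    [0,0,0],
    [0,0,0],
    [0,0,2],
    [0,0,4],
    [0,0,6],
    [0,0,8],
    [0,0,10],
    [0,0,10.8],
  ],
)

```text
clock: 2.92
eef_pos: [0.5168, 0.2667, 0.1647]
tool_rot: [0.752, 0.659, 0.001, 0.0]
ft_force: [0.3, 0.5, -2.0]
grip_width: 0.0581
```

```bash
python3 go.py .553 .342 .165 82.5
```

```text
t 2.92 pos [516.8 266.7 164.7] yaw 82.4 F [ 0.3  0.5 -2. ] w 58.1
linear m [ 0.0794  0.0259 -0.0002] rot deg [ 0.13 -0.08 -0.1 ]
```

Call:
jog_arm(
  jaw=[0.6,0.6,0.6,0.6,0.6,0.6,0.6,0.6],
  linear=[
    [0.03,0.01,0],
    [0.06,0.02,0],
    [0.079,0.026,0],
    [0.079,0.026,0],
    [0.079,0.026,0],
    [0.079,0.026,0],
    [0.079,0.026,0],
    [0.079,0.026,0],
  ],
  delta_rot=[
    [0,0,0],
    [0,0,0],
    [0,0,0],
    [0,0,0],
    [0,0,0],
    [0,0,0],
    [0,0,0],
    [0,0,0],
  ],
)

```text
clock: 3.58
eef_pos: [0.5519, 0.3386, 0.1633]
tool_rot: [0.752, 0.659, -0.0, 0.0]
ft_force: [-0.5, -0.6, -2.2]
grip_width: 0.0581
```

```bash
python3 go.py .553 .342 .165 82.5; python3 - <<'E'
from h import *
t=[]
for n in("side","top"):
    p,d=bot.camera(n); np.savez(n+"3.npz",p=p,d=d)
    u,v=proj(n,[.553,.342,.12])[0].astype(int)
    t.append(cv2.resize(p[v-45:v+45,u-45:u+45,::-1],(400,400),interpolation=cv2.INTER_CUBIC))
cv2.imwrite("pics/s3.png",np.hstack(t))
E
```

```text
t 3.58 pos [551.9 338.6 163.3] yaw 82.41 F [-0.5 -0.6 -2.2] w 58.1
linear m [ 0.0035  0.0006 -0.0017] rot deg [-0.    0.02 -0.09]
```

View pics/s3.png

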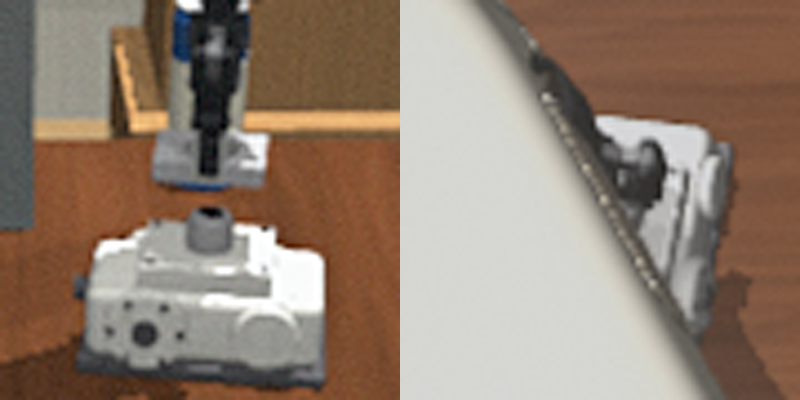

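```bash
python3 - <<'E'
from h import *
a=np.load("side3.npz");C=cloud("side",a["d"]);p=a["p"]
sel=(np.abs(C[...,0]-.553)<.06)&(np.abs(C[...,1]-.342)<.08)&(C[...,2]>.13)&(C[...,2]<.18)&(p.min(2)>110)
P=C[sel]; print(len(P),np.percentile(P,[1,99],axis=0).round(4))
# top-surface and front face
top=P[P[:,2]>.1615-.002]; fr=P[P[:,2]<.159]
for q in(top,fr): print(len(q),np.percentile(q,[2,50,98],axis=0).round(4))
print(cv2.minAreaRect((top[:,:2]*1e3).astype(np.float32)))
# collar in side view
s=(np.abs(C[...,0]-.555)<.03)&(np.abs(C[...,1]-.335)<.03)&(C[...,2]>.092)&(C[...,2]<.115)
q=C[s];print("collar",len(q),np.percentile(q,[2,50,98],axis=0).round(4))
E
```

```text
193 [[0.5147 0.3036 0.15  ]
 [0.5899 0.3678 0.1683]]
131 [[0.515  0.3039 0.1603]
 [0.5393 0.3308 0.1631]
 [0.5892 0.3669 0.1676]]
58 [[0.5155 0.3042 0.15  ]
 [0.5602 0.3098 0.1549]
 [0.5847 0.3551 0.1587]]
((551.97998046875, 335.3737487792969), (69.02779388427734, 73.7464828491211), 81.2752456665039)
collar 88 [[0.5403 0.3249 0.0926]
 [0.5546 0.3328 0.1068]
 [0.5697 0.3493 0.1144]]
```

Call:
jog_arm(
  jaw=[0.6,0.6,0.6,0.6,0.6,0.6,0.6,0.6],
  linear=[
    [0.004,0.0025,0],
    [0.004,0.0025,0.015],
    [0.004,0.0025,0.028],
    [0.004,0.0025,0.028],
    [0.004,0.0025,0.028],
    [0.004,0.0025,0.028],
    [0.004,0.0025,0.028],
    [0.004,0.0025,0.028],
  ],
  delta_rot=[
    [0,0,0],
    [0,0,0],
    [0,0,0],
    [0,0,0],
    [0,0,0],
    [0,0,0],
    [0,0,0],
    [0,0,0],
  ],
)

```text
clock: 4.35
eef_pos: [0.5558, 0.3438, 0.136]
tool_rot: [0.752, 0.659, 0.001, 0.0]
ft_force: [0.3, 0.7, -1.9]
grip_width: 0.058
```

```bash
cat > look.py <<'E'
import sys;from h import *
tag,x,y,z=sys.argv[1],*map(float,sys.argv[2:5])
t=[]
for n in ("side","top")[:int(sys.argv[5]) if len(sys.argv)>5 else 1]:
    p,d=bot.camera(n); np.savez(n+tag+".npz",p=p,d=d)
    u,v=proj(n,[x,y,z])[0].astype(int); u=np.clip(u,45,466);v=np.clip(v,45,338)
    t.append(cv2.resize(p[v-45:v+45,u-45:u+45,::-1],(400,400),interpolation=cv2.INTER_CUBIC))
cv2.imwrite(f"pics/s{tag}.png",np.hstack(t))
E
python3 go.py .5548 .342 .165 82.5; python3 look.py 4 .555 .34 .12
```

```text
t 4.35 pos [555.8 343.8 136. ] yaw 82.47 F [ 0.3  0.7 -1.9] w 58.0
linear m [-0.0019 -0.0007 -0.029 ] rot deg [ 0.09 -0.07 -0.03]
```

View pics/s4.png

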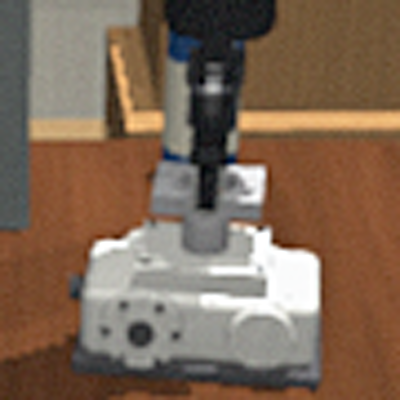

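Call:
jog_arm(
  jaw=[0.6,0.6,0.6,0.6,0.6,0.6,0.6,0.6],
  linear=[
    [-0.002,-0.001,0.004],
    [-0.002,-0.001,0.01],
    [-0.002,-0.001,0.016],
    [-0.002,-0.001,0.022],
    [-0.002,-0.001,0.027],
    [-0.002,-0.001,0.031],
    [-0.002,-0.001,0.034],
    [-0.002,-0.001,0.034],
  ],
  delta_rot=[
    [0,0,0],
    [0,0,0],
    [0,0,0],
    [0,0,0],
    [0,0,0],
    [0,0,0],
    [0,0,0],
    [0,0,0],
  ],
)

```text
clock: 5.07
eef_pos: [0.5538, 0.3415, 0.1009]
tool_rot: [0.752, 0.659, -0.0, -0.0]
ft_force: [-0.2, -0.1, -1.9]
grip_width: 0.0585
```

```bash
python3 go.py .5548 .342 .1 82.5; python3 look.py 5 .555 .34 .12
```

```text
t 5.07 pos [553.8 341.5 100.9] yaw 82.47 F [-0.2 -0.1 -1.9] w 58.5
linear m [0.0006 0.0009 0.0009] rot deg [-0.01  0.01 -0.03]
```

View pics/s5.png

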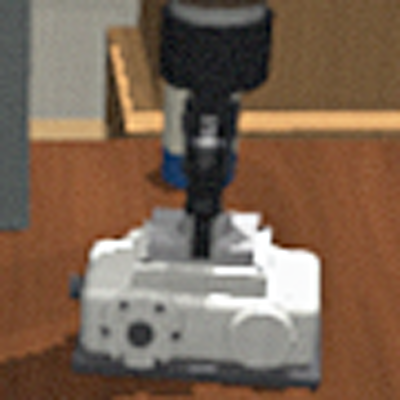

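Call:
jog_arm(
  jaw=[0.6,0.6,0.6,0.6,0.6,0.6,0.6,0.6],
  linear=[
    [0.0005,0.0005,0.0005],
    [0.0005,0.0005,0.001],
    [0.0005,0.0005,0.0015],
    [0.0005,0.0005,0.002],
    [0.0005,0.0005,0.002],
    [0.0005,0.0005,0.002],
    [0.0005,0.0005,0.002],
    [0.0005,0.0005,0.002],
  ],
  delta_rot=[
    [0,0,0],
    [0,0,0],
    [0,0,0],
    [0,0,0],
    [0,0,0],
    [0,0,0],
    [0,0,0],
    [0,0,0],
  ],
)

```text
clock: 5.78
eef_pos: [0.5544, 0.3419, 0.1007]
tool_rot: [0.752, 0.659, 0.0, 0.0]
ft_force: [-4.0, -2.7, 8.2]
grip_width: 0.0584
```

Call:
jog_arm(
  jaw=[0.2,0,0,0,0,0,0,0],
  linear=[
    [0,0,0],
    [0,0,0],
    [0,0,0],
    [0,0,0],
    [0,0,-0.03],
    [0,0,-0.07],
    [0,0,-0.1],
    [0,0,-0.1],
  ],
  delta_rot=[
    [0,0,0],
    [0,0,0],
    [0,0,0],
    [0,0,0],
    [0,0,0],
    [0,0,0],
    [0,0,0],
    [0,0,0],
  ],
)

```text
clock: 6.45
eef_pos: [0.5579, 0.3441, 0.207]
tool_rot: [0.752, 0.659, 0.007, 0.001]
ft_force: [0.5, 1.0, 0.3]
grip_width: 0.0852
```

```bash
python3 go.py .5905 .0836 .12 65; python3 look.py 6 .555 .34 .09
```

```text
t 6.45 pos [557.9 344.1 207. ] yaw 82.48 F [0.5 1.  0.3] w 85.2
linear m [-0.2547  0.0655  0.0855] rot deg [ 0.53 -0.59 17.47]
```

View pics/s6.png

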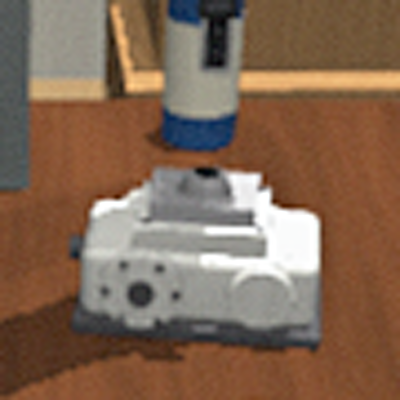

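Call:
jog_arm(
  jaw=[0,0,0,0,0,0,0,0],
  linear=[
    [-0.035,0.009,0.0],
    [-0.07,0.018,0.01],
    [-0.105,0.027,0.02],
    [-0.145,0.037,0.035],
    [-0.18,0.046,0.05],
    [-0.215,0.055,0.065],
    [-0.25,0.064,0.08],
    [-0.2545,0.0655,0.0855],
  ],
  delta_rot=[
    [0,0,3],
    [0,0,6],
    [0,0,9],
    [0,0,12],
    [0,0,15],
    [0,0,17.5],
    [0,0,17.5],
    [0,0,17.5],
  ],
)

```text
clock: 7.17
eef_pos: [0.5841, 0.075, 0.1094]
tool_rot: [0.845, 0.534, -0.003, -0.0]
ft_force: [-0.5, 0.3, -0.2]
grip_width: 0.0856
```

```bash
python3 go.py .5905 .0836 .12 65
```

```text
t 7.17 pos [584.1  75.  109.4] yaw 64.59 F [-0.5  0.3 -0.2] w 85.6
linear m [ 0.0104  0.002  -0.0106] rot deg [-0.23  0.32 -0.41]
```

Call:
jog_arm(
  jaw=[0,0,0,0,0,0,0,0],
  linear=[
    [0.0,0.0,0],
    [0.004,0,0.0],
    [0.004,0,0],
    [0.004,0,0],
    [0.004,0,0],
    [0.004,0,0],
    [0.004,0,0],
    [0.004,0,0],
  ],
  delta_rot=[
    [0,0,0],
    [0,0,0],
    [0,0,0],
    [0,0,0],
    [0,0,0],
    [0,0,0],
    [0,0,0],
    [0,0,0],
  ],
)

```text
clock: 7.83
eef_pos: [0.5878, 0.0853, 0.1136]
tool_rot: [0.843, 0.537, 0.0, 0.0]
ft_force: [-0.6, 0.2, 0.1]
grip_width: 0.0857
```

```bash
python3 go.py .5905 .0836 .03 65;  python3 look.py 7 .589 .084 .06 2
```

```text
t 7.83 pos [587.8  85.3 113.6] yaw 65.02 F [-0.6  0.2  0.1] w 85.7
linear m [-0.0004  0.0031  0.0836] rot deg [ 0.02 -0.01  0.02]
```

View pics/s7.png

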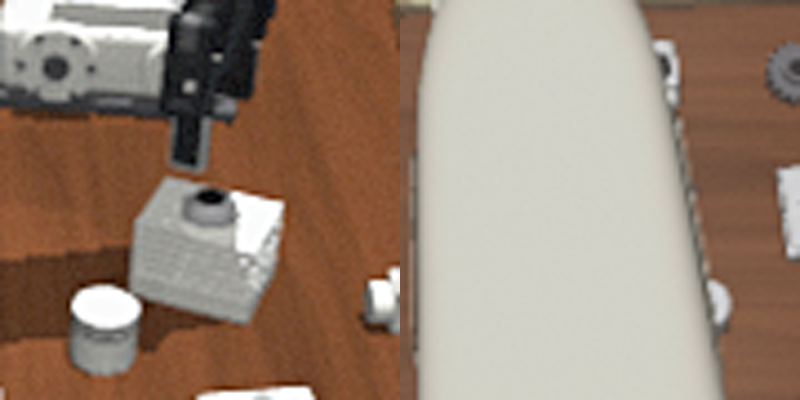

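Call:
jog_arm(
  jaw=[0,0,0,0,0,0.6,0.6,0.6],
  linear=[
    [-0.0005,0.003,0.01],
    [-0.0005,0.003,0.035],
    [-0.0005,0.003,0.06],
    [-0.0005,0.003,0.08],
    [-0.0005,0.003,0.0835],
    [-0.0005,0.003,0.0835],
    [-0.0005,0.003,0.0835],
    [-0.0005,0.003,0.0835],
  ],
  delta_rot=[
    [0,0,0],
    [0,0,0],
    [0,0,0],
    [0,0,0],
    [0,0,0],
    [0,0,0],
    [0,0,0],
    [0,0,0],
  ],
)

```text
clock: 8.6
eef_pos: [0.5916, 0.0833, 0.0312]
tool_rot: [0.844, 0.537, 0.001, 0.0]
ft_force: [-0.6, 0.8, -5.3]
grip_width: 0.0595
```

Call:
jog_arm(
  jaw=[0.6,0.6,0.6,0.6,0.6,0.6,0.6,0.6],
  linear=[
    [0,0,0],
    [0,0,0],
    [0,0,0],
    [0,0,0],
    [0,0,0],
    [0,0,0],
    [0,0,0],
    [0,0,0],
  ],
  delta_rot=[
    [0,0,0],
    [0,0,0],
    [0,0,0],
    [0,0,0],
    [0,0,0],
    [0,0,0],
    [0,0,0],
    [0,0,0],
  ],
)

```text
clock: 9.27
eef_pos: [0.5913, 0.0832, 0.0309]
tool_rot: [0.844, 0.537, 0.001, 0.0]
ft_force: [0.4, -0.5, 6.0]
grip_width: 0.0592
```

```bash
python3 go.py .5905 .0836 .18 65;  python3 look.py 8 .589 .084 .06 1
```

```text
t 9.27 pos [591.3  83.2  30.9] yaw 64.97 F [ 0.4 -0.5  6. ] w 59.2
linear m [ 0.0002 -0.0006 -0.1491] rot deg [ 0.12 -0.08 -0.03]
```

View pics/s8.png

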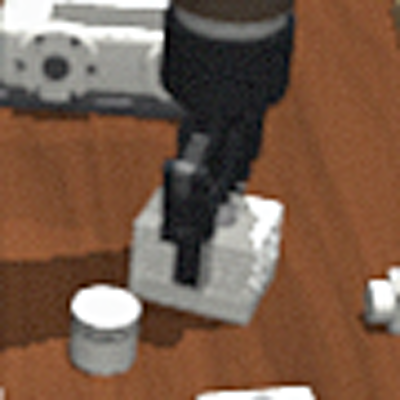

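Call:
jog_arm(
  jaw=[0.6,0.6,0.6,0.6,0.6,0.6,0.6,0.6],
  linear=[
    [0,0,-0.03],
    [0,0,-0.07],
    [0,0,-0.11],
    [0,0,-0.14],
    [0,0,-0.145],
    [0,0,-0.145],
    [0,0,-0.145],
    [0,0,-0.145],
  ],
  delta_rot=[
    [0,0,0],
    [0,0,0],
    [0,0,0],
    [0,0,0],
    [0,0,-2],
    [0,0,-7],
    [0,0,-12],
    [0,0,-17.5],
  ],
)

```text
clock: 9.98
eef_pos: [0.5883, 0.0826, 0.1726]
tool_rot: [0.751, 0.661, -0.002, -0.001]
ft_force: [0.2, -0.5, -5.5]
grip_width: 0.059
```

```bash
python3 go.py .555 .342 .178 82.5
```

```text
t 9.98 pos [588.3  82.6 172.6] yaw 82.73 F [ 0.2 -0.5 -5.5] w 59.0
linear m [ 0.2531 -0.0659 -0.0055] rot deg [-0.3   0.1   0.22]
```

Call:
jog_arm(
  jaw=[0.6,0.6,0.6,0.6,0.6,0.6,0.6,0.6],
  linear=[
    [0.025,-0.007,-0.004],
    [0.06,-0.016,-0.004],
    [0.1,-0.026,-0.004],
    [0.14,-0.036,-0.004],
    [0.18,-0.047,-0.004],
    [0.22,-0.057,-0.004],
    [0.245,-0.064,-0.004],
    [0.253,-0.066,-0.004],
  ],
  delta_rot=[
    [0,0,0],
    [0,0,0],
    [0,0,0],
    [0,0,0],
    [0,0,0],
    [0,0,0],
    [0,0,0],
    [0,0,0],
  ],
)

```text
clock: 10.65
eef_pos: [0.5549, 0.3468, 0.1755]
tool_rot: [0.75, 0.661, -0.002, -0.001]
ft_force: [0.3, -0.1, -7.0]
grip_width: 0.0592
```

Call:
jog_arm(
  jaw=[0.6,0.6,0.6,0.6,0.6,0.6,0.6,0.6],
  linear=[
    [0,0,0],
    [0,0,0],
    [0,0,0],
    [0,0,0],
    [0,0,0],
    [0,0,0],
    [0,0,0],
    [0,0,0],
  ],
  delta_rot=[
    [0,0,0],
    [0,0,0],
    [0,0,0],
    [0,0,0],
    [0,0,0],
    [0,0,0],
    [0,0,0],
    [0,0,0],
  ],
)

```text
clock: 11.32
eef_pos: [0.5583, 0.3419, 0.1791]
tool_rot: [0.752, 0.659, 0.0, 0.0]
ft_force: [0.3, 0.1, -6.5]
grip_width: 0.059
```

```bash
python3 go.py .555 .342 .178 82.5;  python3 look.py 9 .555 .342 .13 1; python3 - <<'E'
from h import *
a=np.load("side9.npz");C=cloud("side",a["d"])
for nm,z0,z1 in(("barreltop",.194,.206),("barrelfront",.15,.192),("spacertop",.096,.103),("collar",.101,.111)):
    s=(np.abs(C[...,0]-.555)<.06)&(np.abs(C[...,1]-.335)<.06)&(C[...,2]>z0)&(C[...,2]<z1)&(a["p"].min(2)>90)
    q=C[s];print(nm,len(q),np.percentile(q,[2,50,98],axis=0).round(4).tolist())
E
```

```text
t 11.32 pos [558.3 341.9 179.1] yaw 82.42 F [ 0.3  0.1 -6.5] w 59.0
linear m [-0.0004 -0.0033  0.0011] rot deg [ 0.01 -0.01 -0.08]
barreltop 155 [[0.5197, 0.3056, 0.1943], [0.5459, 0.3284, 0.2014], [0.5936, 0.3716, 0.2035]]
barrelfront 292 [[0.518, 0.3037, 0.151], [0.5526, 0.3143, 0.1694], [0.5902, 0.3255, 0.1912]]
spacertop 174 [[0.5154, 0.3085, 0.0963], [0.5519, 0.33, 0.1009], [0.5917, 0.3698, 0.1028]]
collar 109 [[0.5199, 0.3111, 0.101], [0.5556, 0.3334, 0.1021], [0.5912, 0.369, 0.1104]]
```

View pics/s9.png

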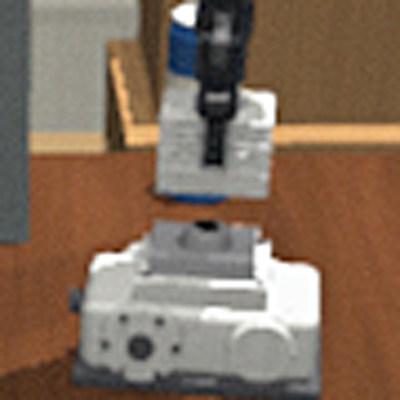

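Call:
jog_arm(
  jaw=[0.6,0.6,0.6,0.6,0.6,0.6,0.6,0.6],
  linear=[
    [0,-0.003,0.0],
    [0,-0.003,0.01],
    [0,-0.003,0.02],
    [0,-0.003,0.028],
    [0,-0.003,0.035],
    [0,-0.003,0.04],
    [0,-0.003,0.043],
    [0,-0.003,0.043],
  ],
  delta_rot=[
    [0,0,0],
    [0,0,0],
    [0,0,0],
    [0,0,0],
    [0,0,0],
    [0,0,0],
    [0,0,0],
    [0,0,0],
  ],
)

```text
clock: 12.03
eef_pos: [0.5546, 0.3425, 0.1344]
tool_rot: [0.752, 0.659, -0.001, -0.0]
ft_force: [0.0, -0.2, -6.4]
grip_width: 0.059
```

```bash
python3 go.py .555 .342 .130 82.5;  python3 look.py 10 .555 .342 .13 1
```

```text
t 12.03 pos [554.6 342.5 134.4] yaw 82.47 F [ 0.  -0.2 -6.4] w 59.0
linear m [-0.0005  0.0005  0.0044] rot deg [-0.09  0.08 -0.03]
```

View pics/s10.png

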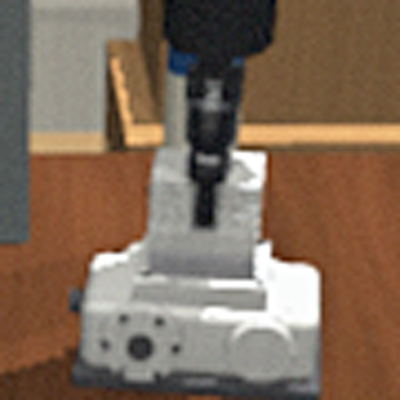

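Call:
jog_arm(
  jaw=[0.6,0.6,0.6,0.6,0.6,0.6,0.6,0.6],
  linear=[
    [0,0,0.001],
    [0,0,0.002],
    [0,0,0.003],
    [0,0,0.004],
    [0,0,0.0045],
    [0,0,0.005],
    [0,0,0.005],
    [0,0,0.005],
  ],
  delta_rot=[
    [0,0,0],
    [0,0,0],
    [0,0,0],
    [0,0,0],
    [0,0,0],
    [0,0,0],
    [0,0,0],
    [0,0,0],
  ],
)

```text
clock: 12.75
eef_pos: [0.555, 0.3429, 0.1308]
tool_rot: [0.752, 0.659, 0.0, -0.0]
ft_force: [0.6, 0.3, -6.0]
grip_width: 0.059
```

Call:
jog_arm(
  jaw=[0.6,0.6,0.6,0.6,0.6,0.6,0.6,0.6],
  linear=[
    [0,0,0.0005],
    [0,0,0.001],
    [0,0,0.0015],
    [0,0,0.002],
    [0,0,0.002],
    [0,0,0.002],
    [0,0,0.002],
    [0,0,0.002],
  ],
  delta_rot=[
    [0,0,0],
    [0,0,0],
    [0,0,0],
    [0,0,0],
    [0,0,0],
    [0,0,0],
    [0,0,0],
    [0,0,0],
  ],
)

```text
clock: 13.42
eef_pos: [0.5551, 0.3429, 0.1299]
tool_rot: [0.752, 0.659, 0.0, 0.0]
ft_force: [-4.0, -4.0, 5.6]
grip_width: 0.0595
```

Call:
jog_arm(
  jaw=[0.2,0,0,0,0,0,0,0],
  linear=[
    [0,0,0],
    [0,0,0],
    [0,0,0],
    [0,0,0],
    [0,0,-0.02],
    [0,0,-0.055],
    [0,0,-0.09],
    [0,0,-0.1],
  ],
  delta_rot=[
    [0,0,0],
    [0,0,0],
    [0,0,0],
    [0,0,0],
    [0,0,0],
    [0,0,0],
    [0,0,0],
    [0,0,0],
  ],
)

```text
clock: 14.08
eef_pos: [0.5573, 0.3442, 0.2351]
tool_rot: [0.752, 0.659, 0.005, 0.001]
ft_force: [0.6, -0.1, 1.1]
grip_width: 0.0857
```

```bash
python3 go.py .424 -.0915 .15 86.1;  python3 look.py 11 .555 .342 .13 2; python3 - <<'E'
from h import *
for n in("side","top"):
    a=np.load(n+"11.npz");C=cloud(n,a["d"])
    s=(np.hypot(C[...,0]-.555,C[...,1]-.342)<.055)&(abs(C[...,2]-.1515)<.004)&(a["p"].min(2)>90)
    q=C[s];print(n,len(q),np.median(q[:,2]),cv2.minAreaRect((q[:,:2]*1e3).astype(np.float32)) if len(q)>20 else 0)
E
```

```text
t 14.08 pos [557.3 344.2 235.1] yaw 82.47 F [ 0.6 -0.1  1.1] w 85.7
linear m [-0.45   -0.0756  0.0818] rot deg [ 0.45 -0.34 -3.63]
side 166 0.15263112332930728 ((554.2579345703125, 343.6579895019531), (62.90280532836914, 74.6369857788086), 83.95279693603516)
top 94 0.15042975982050633 ((555.0996704101562, 327.576171875), (59.464759826660156, 42.60015869140625), 6.306013584136963)
```

View pics/s11.png

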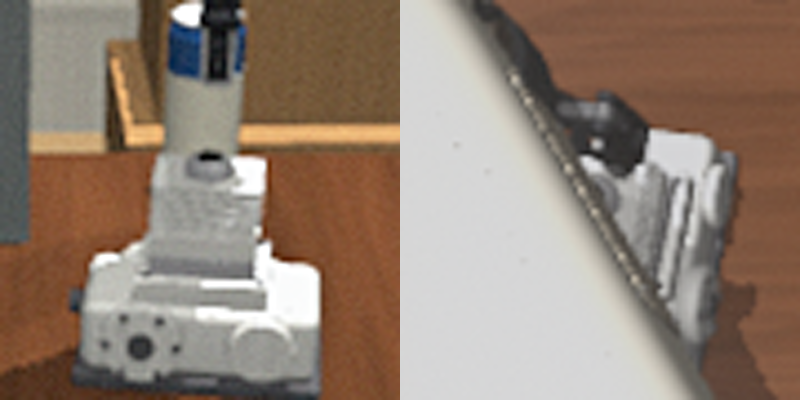

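Call:
jog_arm(
  jaw=[0,0,0,0,0,0,0,0],
  linear=[
    [-0.03,-0.005,0],
    [-0.07,-0.012,0],
    [-0.11,-0.018,0.01],
    [-0.15,-0.025,0.02],
    [-0.19,-0.032,0.03],
    [-0.23,-0.038,0.04],
    [-0.27,-0.045,0.05],
    [-0.31,-0.052,0.06],
  ],
  delta_rot=[
    [0,0,0],
    [0,0,-1],
    [0,0,-2],
    [0,0,-3],
    [0,0,-3.6],
    [0,0,-3.6],
    [0,0,-3.6],
    [0,0,-3.6],
  ],
)

```text
clock: 14.85
eef_pos: [0.4609, 0.0412, 0.1667]
tool_rot: [0.731, 0.683, -0.001, -0.001]
ft_force: [0.5, -0.5, -0.3]
grip_width: 0.0855
```

Call:
jog_arm(
  jaw=[0,0,0,0,0,0,0,0],
  linear=[
    [-0.04,0.0,0.005],
    [-0.08,-0.002,0.01],
    [-0.12,-0.004,0.02],
    [-0.14,-0.01,0.035],
    [-0.14,-0.012,0.045],
    [-0.14,-0.012,0.05],
    [-0.14,-0.012,0.05],
    [-0.14,-0.012,0.05],
  ],
  delta_rot=[
    [0,0,0],
    [0,0,0],
    [0,0,0],
    [0,0,0],
    [0,0,0],
    [0,0,0],
    [0,0,0],
    [0,0,0],
  ],
)

```text
clock: 15.52
eef_pos: [0.4411, -0.0954, 0.1182]
tool_rot: [0.731, 0.683, -0.0, -0.001]
ft_force: [0.4, -0.3, -0.3]
grip_width: 0.0856
```

```bash
python3 go.py .424 -.0915 .10 86.1;  python3 look.py 12 .424 -.09 .07 1
```

```text
t 15.52 pos [441.1 -95.4 118.2] yaw 86.12 F [ 0.4 -0.3 -0.3] w 85.6
linear m [ 0.0027 -0.0173  0.0183] rot deg [-0.09 -0.02  0.02]
```

View pics/s12.png

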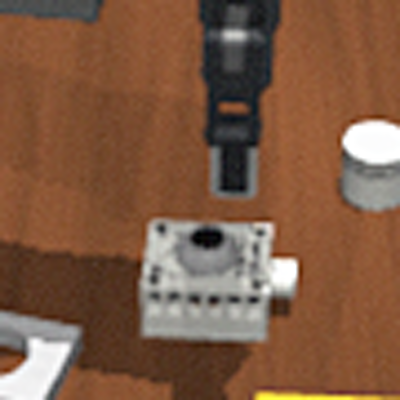

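Call:
jog_arm(
  jaw=[0,0,0,0,0,0,0,0],
  linear=[
    [0.003,-0.016,0.01],
    [0.003,-0.016,0.03],
    [0.003,-0.016,0.055],
    [0.003,-0.016,0.06],
    [0.003,-0.016,0.06],
    [0.003,-0.016,0.06],
    [0.003,-0.016,0.06],
    [0.003,-0.016,0.06],
  ],
  delta_rot=[
    [0,0,0],
    [0,0,0],
    [0,0,0],
    [0,0,0],
    [0,0,0],
    [0,0,0],
    [0,0,0],
    [0,0,0],
  ],
)

```text
clock: 16.23
eef_pos: [0.4271, -0.092, 0.0603]
tool_rot: [0.731, 0.683, 0.001, 0.001]
ft_force: [0.1, 0.1, 0.2]
grip_width: 0.0859
```

```bash
python3 go.py .425 -.0915 .02 86.1;  python3 look.py 13 .424 -.09 .04 1
```

```text
t 16.23 pos [427.1 -92.   60.3] yaw 86.09 F [0.1 0.1 0.2] w 85.9
linear m [ 0.0003 -0.0023  0.0402] rot deg [ 0.16  0.02 -0.01]
```

View pics/s13.png

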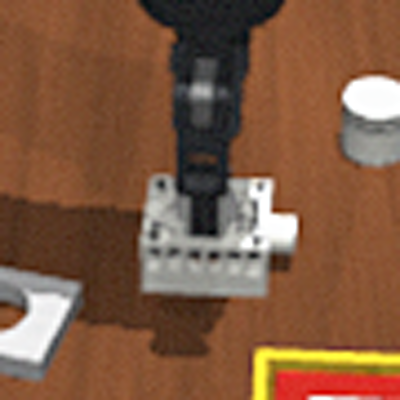

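Call:
jog_arm(
  jaw=[0,0,0,0.6,0.6,0.6,0.6,0.6],
  linear=[
    [0,-0.0015,0.015],
    [0,-0.0015,0.03],
    [0,-0.0015,0.04],
    [0,-0.0015,0.04],
    [0,-0.0015,0.04],
    [0,-0.0015,0.04],
    [0,-0.0015,0.04],
    [0,-0.0015,0.04],
  ],
  delta_rot=[
    [0,0,0],
    [0,0,0],
    [0,0,0],
    [0,0,0],
    [0,0,0],
    [0,0,0],
    [0,0,0],
    [0,0,0],
  ],
)

```text
clock: 16.95
eef_pos: [0.4251, -0.0919, 0.02]
tool_rot: [0.731, 0.682, 0.001, 0.001]
ft_force: [0.0, 0.4, 2.6]
grip_width: 0.0547
```

Call:
jog_arm(
  jaw=[0.6,0.6,0.6,0.6,0.6,0.6,0.6,0.6],
  linear=[
    [0,0,0],
    [0,0,0],
    [0,0,0],
    [0,0,0],
    [0,0,0],
    [0,0,0],
    [0,0,0],
    [0,0,0],
  ],
  delta_rot=[
    [0,0,0],
    [0,0,0],
    [0,0,0],
    [0,0,0],
    [0,0,0],
    [0,0,0],
    [0,0,0],
    [0,0,0],
  ],
)

```text
clock: 17.62
eef_pos: [0.4251, -0.0919, 0.02]
tool_rot: [0.731, 0.682, 0.001, 0.001]
ft_force: [-0.4, 0.7, 6.5]
grip_width: 0.0552
```

```bash
python3 go.py .425 -.0915 .25 86.1;  python3 look.py 14 .424 -.09 .04 1
```

```text
t 17.62 pos [425.1 -91.9  20. ] yaw 86.07 F [-0.4  0.7  6.5] w 55.2
linear m [ 0.0003  0.0003 -0.23  ] rot deg [ 0.12  0.01 -0.03]
```

View pics/s14.png

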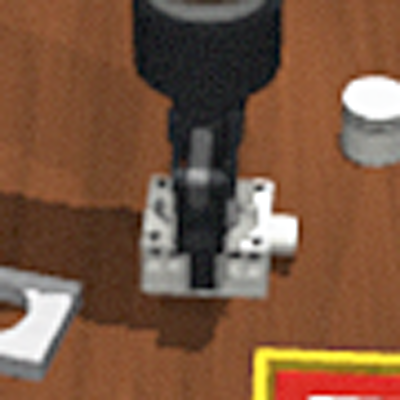

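Call:
jog_arm(
  jaw=[0.6,0.6,0.6,0.6,0.6,0.6,0.6,0.6],
  linear=[
    [0,0,-0.03],
    [0,0,-0.07],
    [0.01,0,-0.105],
    [0.03,0,-0.14],
    [0.06,0.005,-0.17],
    [0.095,0.01,-0.19],
    [0.13,0.02,-0.2],
    [0.165,0.03,-0.205],
  ],
  delta_rot=[
    [0,0,0],
    [0,0,0],
    [0,0,0],
    [0,0,0],
    [0,0,1],
    [0,0,2],
    [0,0,3],
    [0,0,3.6],
  ],
)

```text
clock: 18.33
eef_pos: [0.4662, 0.0722, 0.2261]
tool_rot: [0.752, 0.659, 0.001, 0.001]
ft_force: [0.6, -0.1, -3.8]
grip_width: 0.055
```

```bash
python3 go.py .555 .342 .225 82.5
```

```text
t 18.33 pos [466.2  72.2 226.1] yaw 82.39 F [ 0.6 -0.1 -3.8] w 55.0
linear m [0.2792 0.0523 0.0015] rot deg [ 0.2  -0.04 -0.11]
```

Call:
jog_arm(
  jaw=[0.6,0.6,0.6,0.6,0.6,0.6,0.6,0.6],
  linear=[
    [0.04,0.007,0],
    [0.08,0.015,0],
    [0.12,0.022,0],
    [0.16,0.03,0],
    [0.2,0.037,0],
    [0.24,0.045,0],
    [0.27,0.05,0],
    [0.279,0.052,0],
  ],
  delta_rot=[
    [0,0,0],
    [0,0,0],
    [0,0,0],
    [0,0,0],
    [0,0,0],
    [0,0,0],
    [0,0,0],
    [0,0,0],
  ],
)

```text
clock: 19.0
eef_pos: [0.5534, 0.3454, 0.2215]
tool_rot: [0.751, 0.661, -0.0, -0.001]
ft_force: [-0.1, -1.0, -3.1]
grip_width: 0.055
```

Call:
jog_arm(
  jaw=[0.6,0.6,0.6,0.6,0.6,0.6,0.6,0.6],
  linear=[
    [0,0,0],
    [0,0,0],
    [0,0,0],
    [0,0,0],
    [0,0,0],
    [0,0,0],
    [0,0,0],
    [0,0,0],
  ],
  delta_rot=[
    [0,0,0],
    [0,0,0],
    [0,0,0],
    [0,0,0],
    [0,0,0],
    [0,0,0],
    [0,0,0],
    [0,0,0],
  ],
)

```text
clock: 19.67
eef_pos: [0.5537, 0.3401, 0.2243]
tool_rot: [0.752, 0.659, 0.0, 0.0]
ft_force: [0.2, 1.3, -4.1]
grip_width: 0.055
```

```bash
python3 go.py .555 .342 .225 82.5;  python3 look.py 15 .555 .342 .17 1; python3 - <<'E'
from h import *
a=np.load("side15.npz");C=cloud("side",a["d"])
for nm,z0,z1 in(("headfront",.208,.235),("barreltop",.148,.156),("barrelfr",.11,.147)):
    s=(np.abs(C[...,0]-.555)<.07)&(np.abs(C[...,1]-.335)<.06)&(C[...,2]>z0)&(C[...,2]<z1)&(a["p"].min(2)>90)
    q=C[s];print(nm,len(q),np.percentile(q,[2,50,98],axis=0).round(4).tolist())
E
```

```text
t 19.67 pos [553.7 340.1 224.3] yaw 82.43 F [ 0.2  1.3 -4.1] w 55.0
linear m [ 0.002   0.001  -0.0007] rot deg [ 0.02 -0.02 -0.07]
headfront 184 [[0.5184, 0.3055, 0.2086], [0.5597, 0.3153, 0.2215], [0.5989, 0.3332, 0.2346]]
barreltop 167 [[0.5168, 0.3105, 0.1496], [0.558, 0.3325, 0.1525], [0.5913, 0.3748, 0.1548]]
barrelfr 287 [[0.5145, 0.3087, 0.1105], [0.5506, 0.3172, 0.129], [0.5871, 0.3276, 0.1459]]
```

View pics/s15.png

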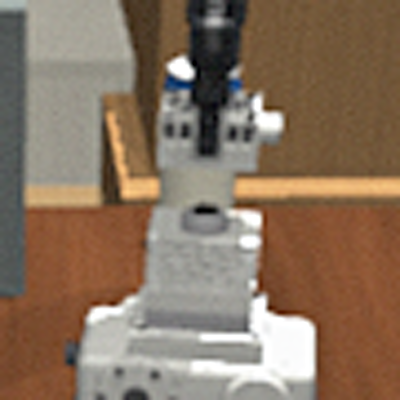

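Call:
jog_arm(
  jaw=[0.6,0.6,0.6,0.6,0.6,0.6,0.6,0.6],
  linear=[
    [0.0025,0.001,0.0],
    [0.0025,0.001,0.01],
    [0.0025,0.001,0.02],
    [0.0025,0.001,0.03],
    [0.0025,0.001,0.038],
    [0.0025,0.001,0.044],
    [0.0025,0.001,0.047],
    [0.0025,0.001,0.047],
  ],
  delta_rot=[
    [0,0,0],
    [0,0,0],
    [0,0,0],
    [0,0,0],
    [0,0,0],
    [0,0,0],
    [0,0,0],
    [0,0,0],
  ],
)

```text
clock: 20.38
eef_pos: [0.5543, 0.3426, 0.1754]
tool_rot: [0.752, 0.659, -0.001, -0.0]
ft_force: [-0.3, 0.1, -3.5]
grip_width: 0.0549
```

```bash
python3 go.py .555 .342 .171 82.5;  python3 look.py 16 .555 .342 .17 1
```

```text
t 20.38 pos [554.3 342.6 175.4] yaw 82.47 F [-0.3  0.1 -3.5] w 54.9
linear m [-0.0005  0.0007  0.0044] rot deg [-0.11  0.09 -0.03]
```

View pics/s16.png

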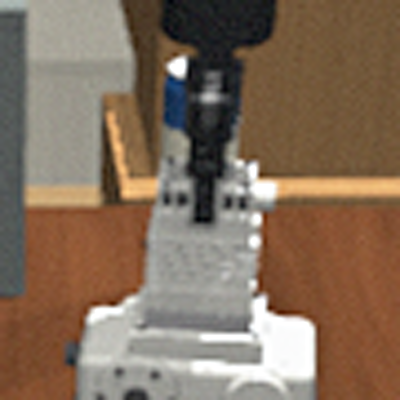

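Aligned, no side force. Lower the last few mm.

Call:
jog_arm(
  jaw=[0.6,0.6,0.6,0.6,0.6,0.6,0.6,0.6],
  linear=[
    [0,0,0.001],
    [0,0,0.002],
    [0,0,0.003],
    [0,0,0.004],
    [0,0,0.005],
    [0,0,0.0055],
    [0,0,0.0055],
    [0,0,0.0055],
  ],
  delta_rot=[
    [0,0,0],
    [0,0,0],
    [0,0,0],
    [0,0,0],
    [0,0,0],
    [0,0,0],
    [0,0,0],
    [0,0,0],
  ],
)

```text
clock: 21.1
eef_pos: [0.5549, 0.343, 0.1714]
tool_rot: [0.752, 0.659, -0.0, -0.0]
ft_force: [-0.1, -0.6, -3.9]
grip_width: 0.0552
```

Call:
jog_arm(
  jaw=[0.6,0.6,0.6,0.6,0.6,0.6,0.6,0.6],
  linear=[
    [0,0,0.0005],
    [0,0,0.001],
    [0,0,0.0015],
    [0,0,0.002],
    [0,0,0.002],
    [0,0,0.002],
    [0,0,0.002],
    [0,0,0.002],
  ],
  delta_rot=[
    [0,0,0],
    [0,0,0],
    [0,0,0],
    [0,0,0],
    [0,0,0],
    [0,0,0],
    [0,0,0],
    [0,0,0],
  ],
)

```text
clock: 21.77
eef_pos: [0.555, 0.343, 0.171]
tool_rot: [0.752, 0.659, 0.001, 0.0]
ft_force: [-3.0, -1.6, 5.0]
grip_width: 0.0551
```

Call:
jog_arm(
  jaw=[0.2,0,0,0,0,0,0,0],
  linear=[
    [0,0,0],
    [0,0,0],
    [0,0,0],
    [0,0,0],
    [0,0,-0.02],
    [0,0,-0.05],
    [0,0,-0.08],
    [0,0,-0.08],
  ],
  delta_rot=[
    [0,0,0],
    [0,0,0],
    [0,0,0],
    [0,0,0],
    [0,0,0],
    [0,0,0],
    [0,0,0],
    [0,0,0],
  ],
)

```text
clock: 22.43
eef_pos: [0.5573, 0.3444, 0.2566]
tool_rot: [0.752, 0.659, 0.006, 0.001]
ft_force: [0.2, -0.2, 1.3]
grip_width: 0.0856
```

```bash
python3 go.py .6015 -.077 .15 96.7;  python3 look.py 17 .555 .342 .17 1; python3 - <<'E'
from h import *
a=np.load("side17.npz");C=cloud("side",a["d"])
s=(np.hypot(C[...,0]-.555,C[...,1]-.342)<.06)&(abs(C[...,2]-.1855)<.004)&(a["p"].min(2)>90)
q=C[s];print(len(q),np.median(q[:,2]),cv2.minAreaRect((q[:,:2]*1e3).astype(np.float32)))
E
```

```text
t 22.43 pos [557.3 344.4 256.6] yaw 82.47 F [ 0.2 -0.2  1.3] w 85.6
linear m [-0.4128  0.0981  0.1045] rot deg [  0.57  -0.36 -14.23]
123 0.1867426432608511 ((561.520263671875, 342.617431640625), (60.11752700805664, 79.72652435302734), 79.43051147460938)
```

View pics/s17.png

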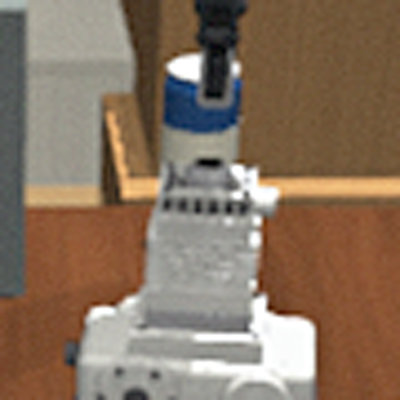

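Head seated (top at 0.1867 in the side view, which reads about 1.3 mm high). Now the cover.

Call:
jog_arm(
  jaw=[0,0,0,0,0,0,0,0],
  linear=[
    [-0.03,0.007,-0.005],
    [-0.07,0.017,-0.005],
    [-0.11,0.026,0.0],
    [-0.15,0.036,0.01],
    [-0.19,0.045,0.02],
    [-0.23,0.055,0.03],
    [-0.27,0.064,0.04],
    [-0.31,0.074,0.05],
  ],
  delta_rot=[
    [0,0,0],
    [0,0,-2],
    [0,0,-4],
    [0,0,-6],
    [0,0,-8],
    [0,0,-10],
    [0,0,-12],
    [0,0,-14],
  ],
)

```text
clock: 23.15
eef_pos: [0.5865, 0.0272, 0.1987]
tool_rot: [0.665, 0.747, -0.001, -0.001]
ft_force: [1.0, -1.0, -0.0]
grip_width: 0.0853
```

```bash
python3 go.py .6015 -.077 .1 96.7
```

```text
t 23.15 pos [586.5  27.2 198.7] yaw 96.58 F [ 1. -1. -0.] w 85.3
linear m [-0.1053  0.0031  0.0987] rot deg [-0.09 -0.01 -0.12]
```

Call:
jog_arm(
  jaw=[0,0,0,0,0,0,0,0],
  linear=[
    [-0.03,0.001,0.01],
    [-0.06,0.002,0.03],
    [-0.09,0.003,0.055],
    [-0.104,0.003,0.08],
    [-0.104,0.003,0.099],
    [-0.104,0.003,0.099],
    [-0.104,0.003,0.099],
    [-0.104,0.003,0.099],
  ],
  delta_rot=[
    [0,0,0],
    [0,0,0],
    [0,0,0],
    [0,0,0],
    [0,0,0],
    [0,0,0],
    [0,0,0],
    [0,0,0],
  ],
)

```text
clock: 23.82
eef_pos: [0.6024, -0.0734, 0.1018]
tool_rot: [0.666, 0.746, 0.0, 0.0]
ft_force: [1.0, 0.1, -0.1]
grip_width: 0.0855
```

```bash
python3 go.py .6015 -.077 .015 96.7;  python3 look.py 18 .6 -.077 .06 2
```

```text
t 23.82 pos [602.4 -73.4 101.8] yaw 96.51 F [ 1.   0.1 -0.1] w 85.5
linear m [-0.0035 -0.0014  0.0868] rot deg [ 0.04  0.   -0.19]
```

View pics/s18.png

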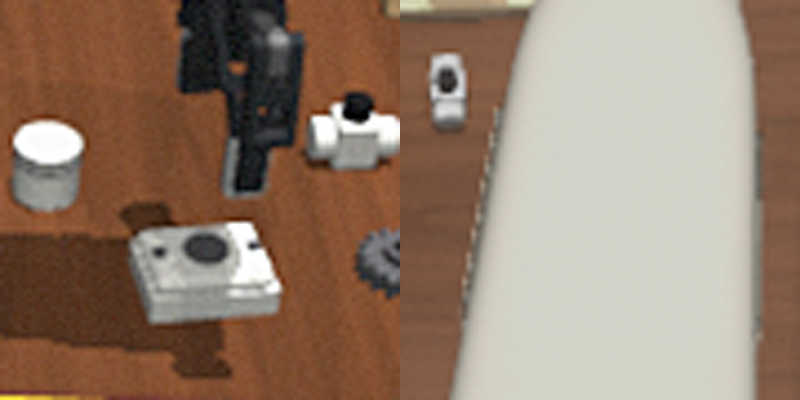

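Call:
jog_arm(
  jaw=[0,0,0,0,0,0,0,0],
  linear=[
    [-0.003,-0.001,0.01],
    [-0.003,-0.001,0.03],
    [-0.003,-0.001,0.05],
    [-0.003,-0.001,0.057],
    [-0.003,-0.001,0.057],
    [-0.003,-0.001,0.057],
    [-0.003,-0.001,0.057],
    [-0.003,-0.001,0.057],
  ],
  delta_rot=[
    [0,0,0],
    [0,0,0],
    [0,0,0],
    [0,0,0],
    [0,0,0],
    [0,0,0],
    [0,0,0],
    [0,0,0],
  ],
)

```text
clock: 24.58
eef_pos: [0.6025, -0.077, 0.0458]
tool_rot: [0.666, 0.746, 0.001, 0.001]
ft_force: [-0.8, -0.3, 0.7]
grip_width: 0.0853
```

```bash
python3 go.py .6015 -.077 .0155 96.7;  python3 look.py 19 .6 -.077 .04 1
```

```text
t 24.58 pos [602.5 -77.   45.8] yaw 96.48 F [-0.8 -0.3  0.7] w 85.3
linear m [ 0.0001 -0.0011  0.0303] rot deg [ 0.16  0.04 -0.22]
```

View pics/s19.png

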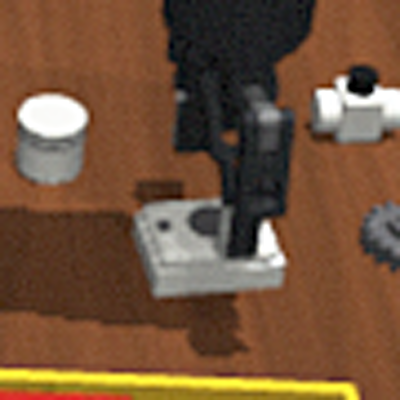

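```bash
python3 - <<'E'
from h import *
u,v=proj("side",[.6,-.077,.04])[0].astype(int)
f=lambda P:((proj("side",P)-[u-45,v-45]+.5)*400/90-.5).round(0)[0]
t=np.radians(96.6);j=np.array([np.cos(t),np.sin(t)])
c=np.array([.6025,-.077])
for s in(-43,43):
  q=c+j*s*1e-3*1
  print("tip",f([*q,.042]))
for cc in([.600,-.0765],[.6025,-.077]):
  q=np.array(cc)+j*(-.026); l=np.array([np.sin(t),-np.cos(t)])
  for a in(-.035,0,.035): print(cc,"front bottom",f([*(q+l*a),0]),"z16",f([*(q+l*a),.016]))
E
```

```text
tip [232. 254.]
tip [190. 154.]
[0.6, -0.0765] front bottom [147. 297.] z16 [149. 275.]
[0.6, -0.0765] front bottom [210. 293.] z16 [213. 270.]
[0.6, -0.0765] front bottom [273. 288.] z16 [276. 265.]
[0.6025, -0.077] front bottom [151. 298.] z16 [154. 276.]
[0.6025, -0.077] front bottom [215. 293.] z16 [218. 271.]
[0.6025, -0.077] front bottom [278. 288.] z16 [281. 266.]
```

```bash
python3 - <<'E'
from h import *
a=np.load("side19.npz");C=cloud("side",a["d"]);p=a["p"]
s=(abs(C[...,0]-.6)<.05)&(C[...,1]>-.16)&(C[...,1]<-.095)&(C[...,2]>.032)&(C[...,2]<.1)
q=C[s];
for z in np.arange(.03,.1,.008):
    r=q[(q[:,2]>=z)&(q[:,2]<z+.008)]
    if len(r)>3: print(z.round(3),len(r),np.percentile(r[:,0],[5,95]).round(4),np.percentile(r[:,1],[5,50,95]).round(4))
t=(abs(C[...,0]-.602)<.06)&(abs(C[...,1]+.077)<.05)&(C[...,2]>.004)&(C[...,2]<.014)&(p.min(2)>90)
q=C[t];print("cover sides",np.percentile(q,[1,50,99],axis=0).round(4))
t=(abs(C[...,0]-.602)<.06)&(abs(C[...,1]+.077)<.05)&(C[...,2]>.024)&(C[...,2]<.03)&(p.min(2)>90)
q=C[t];print("cover top",np.percentile(q,[1,50,99],axis=0).round(4))
E
```

```text
0.046 17 [0.5969 0.6178] [-0.1326 -0.1263 -0.1245]
0.054 26 [0.5965 0.615 ] [-0.1321 -0.1303 -0.123 ]
0.062 32 [0.5971 0.616 ] [-0.1336 -0.1293 -0.1223]
0.07 24 [0.5967 0.6137] [-0.1324 -0.1293 -0.1244]
0.078 4 [0.5955 0.599 ] [-0.1305 -0.128  -0.1261]
0.086 26 [0.5953 0.6194] [-0.1502 -0.1383 -0.1215]
0.094 57 [0.595 0.619] [-0.1503 -0.1459 -0.1213]
cover sides [[ 0.5679 -0.1066  0.0041]
 [ 0.605  -0.1005  0.0094]
 [ 0.6389 -0.0719  0.0138]]
cover top [[ 0.57   -0.1018  0.0242]
 [ 0.5865 -0.0844  0.027 ]
 [ 0.6347 -0.0572  0.0298]]
```

Call:
jog_arm(
  jaw=[0,0,0,0.7,0.7,0.7,0.7,0.7],
  linear=[
    [0,0,0.015],
    [0,0,0.027],
    [0,0,0.0305],
    [0,0,0.0305],
    [0,0,0.0305],
    [0,0,0.0305],
    [0,0,0.0305],
    [0,0,0.0305],
  ],
  delta_rot=[
    [0,0,0],
    [0,0,0],
    [0,0,0],
    [0,0,0],
    [0,0,0],
    [0,0,0],
    [0,0,0],
    [0,0,0],
  ],
)

```text
clock: 25.3
eef_pos: [0.602, -0.077, 0.0146]
tool_rot: [0.666, 0.746, 0.001, 0.001]
ft_force: [0.5, 0.5, 1.4]
grip_width: 0.0504
```

Call:
jog_arm(
  jaw=[0.7,0.7,0.7,0.7,0.7,0.7,0.7,0.7],
  linear=[
    [0,0,0],
    [0,0,0],
    [0,0,0],
    [0,0,0],
    [0,0,0],
    [0,0,0],
    [0,0,0],
    [0,0,0],
  ],
  delta_rot=[
    [0,0,0],
    [0,0,0],
    [0,0,0],
    [0,0,0],
    [0,0,0],
    [0,0,0],
    [0,0,0],
    [0,0,0],
  ],
)

```text
clock: 25.97
eef_pos: [0.6021, -0.077, 0.0146]
tool_rot: [0.666, 0.746, 0.001, 0.001]
ft_force: [0.5, -0.0, 5.2]
grip_width: 0.0505
```

```bash
python3 go.py .6015 -.077 .25 96.7;  python3 look.py 20 .6 -.077 .04 1
```

```text
t 25.97 pos [602.1 -77.   14.6] yaw 96.47 F [ 0.5 -0.   5.2] w 50.5
linear m [-0.000e+00 -2.000e-04 -2.354e-01] rot deg [ 0.1   0.02 -0.23]
```

View pics/s20.png

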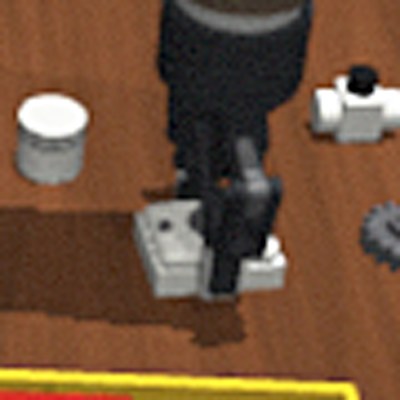

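Call:
jog_arm(
  jaw=[0.7,0.7,0.7,0.7,0.7,0.7,0.7,0.7],
  linear=[
    [0,0,-0.03],
    [0,0,-0.07],
    [0.005,0,-0.11],
    [0.015,0,-0.15],
    [0.03,0,-0.185],
    [0.05,0,-0.215],
    [0.085,0,-0.23],
    [0.12,0,-0.23],
  ],
  delta_rot=[
    [0,0,0],
    [0,0,0],
    [0,0,2],
    [0,0,4],
    [0,0,7],
    [0,0,10],
    [0,0,13],
    [0,0,14],
  ],
)

```text
clock: 26.68
eef_pos: [0.5894, 0.0425, 0.2478]
tool_rot: [0.754, 0.657, 0.003, 0.002]
ft_force: [1.0, 0.1, -3.4]
grip_width: 0.0505
```

```bash
python3 go.py .555 .342 .245 82.5
```

```text
t 26.68 pos [589.4  42.5 247.8] yaw 82.21 F [ 1.   0.1 -3.4] w 50.5
linear m [ 0.292  -0.0747  0.0027] rot deg [ 0.39 -0.07 -0.29]
```

Call:
jog_arm(
  jaw=[0.7,0.7,0.7,0.7,0.7,0.7,0.7,0.7],
  linear=[
    [0.04,-0.01,0],
    [0.08,-0.02,0],
    [0.12,-0.031,0],
    [0.16,-0.041,0],
    [0.2,-0.051,0],
    [0.24,-0.061,0],
    [0.275,-0.07,0],
    [0.292,-0.075,0],
  ],
  delta_rot=[
    [0,0,0],
    [0,0,0],
    [0,0,0],
    [0,0,0],
    [0,0,0],
    [0,0,0],
    [0,0,0],
    [0,0,0],
  ],
)

```text
clock: 27.35
eef_pos: [0.5496, 0.346, 0.2414]
tool_rot: [0.751, 0.661, -0.001, -0.001]
ft_force: [1.1, 0.1, -3.0]
grip_width: 0.0507
```

Call:
jog_arm(
  jaw=[0.7,0.7,0.7,0.7,0.7,0.7,0.7,0.7],
  linear=[
    [0,0,0],
    [0,0,0],
    [0,0,0],
    [0,0,0],
    [0,0,0],
    [0,0,0],
    [0,0,0],
    [0,0,0],
  ],
  delta_rot=[
    [0,0,0],
    [0,0,0],
    [0,0,0],
    [0,0,0],
    [0,0,0],
    [0,0,0],
    [0,0,0],
    [0,0,0],
  ],
)

```text
clock: 28.02
eef_pos: [0.552, 0.341, 0.244]
tool_rot: [0.752, 0.659, 0.0, 0.0]
ft_force: [-0.2, -0.0, -2.3]
grip_width: 0.0504
```

```bash
python3 go.py .555 .342 .245 82.5;  python3 look.py 21 .555 .342 .2 1; python3 - <<'E'
from h import *
a=np.load("side21.npz");C=cloud("side",a["d"])
for nm,z0,z1 in(("coverside",.233,.246),("headside",.155,.181),("barrelside",.105,.147)):
    s=(np.abs(C[...,0]-.555)<.07)&(np.abs(C[...,1]-.335)<.06)&(C[...,2]>z0)&(C[...,2]<z1)&(a["p"].min(2)>90)
    q=C[s];print(nm,len(q),np.percentile(q,[2,50,98],axis=0).round(4).tolist())
E
```

```text
t 28.02 pos [552. 341. 244.] yaw 82.41 F [-0.2 -0.  -2.3] w 50.4
linear m [ 0.0014  0.0028 -0.001 ] rot deg [ 0.01 -0.01 -0.09]
coverside 88 [[0.5179, 0.3069, 0.2331], [0.554, 0.315, 0.2393], [0.5844, 0.3231, 0.2453]]
headside 187 [[0.5209, 0.3099, 0.1554], [0.5573, 0.3192, 0.1685], [0.5987, 0.3336, 0.1807]]
barrelside 324 [[0.5153, 0.3088, 0.1061], [0.5511, 0.3168, 0.1249], [0.587, 0.3269, 0.146]]
```

View pics/s21.png

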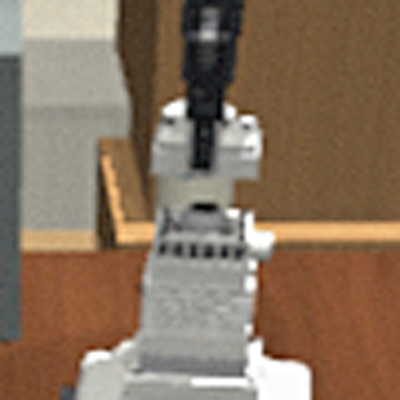

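Call:
jog_arm(
  jaw=[0.7,0.7,0.7,0.7,0.7,0.7,0.7,0.7],
  linear=[
    [0.0015,0.001,0.0],
    [0.0015,0.001,0.008],
    [0.0015,0.001,0.016],
    [0.0015,0.001,0.024],
    [0.0015,0.001,0.031],
    [0.0015,0.001,0.036],
    [0.0015,0.001,0.038],
    [0.0015,0.001,0.038],
  ],
  delta_rot=[
    [0,0,0],
    [0,0,0],
    [0,0,0],
    [0,0,0],
    [0,0,0],
    [0,0,0],
    [0,0,0],
    [0,0,0],
  ],
)

```text
clock: 28.73
eef_pos: [0.5525, 0.3427, 0.2046]
tool_rot: [0.752, 0.659, -0.001, -0.0]
ft_force: [-0.4, 0.7, -1.3]
grip_width: 0.0505
```

```bash
python3 go.py .5535 .342 .1996 82.5;  python3 look.py 22 .555 .342 .2 1
```

```text
t 28.73 pos [552.5 342.7 204.6] yaw 82.47 F [-0.4  0.7 -1.3] w 50.5
linear m [-0.0006  0.0011  0.005 ] rot deg [-0.08  0.07 -0.03]
```

View pics/s22.png

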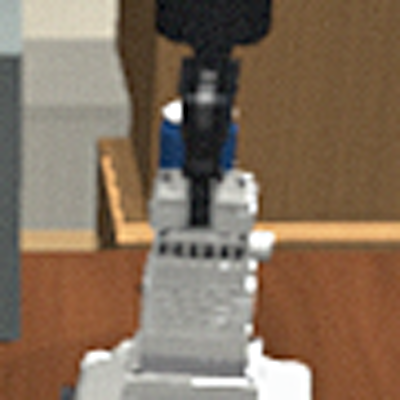

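Call:
jog_arm(
  jaw=[0.7,0.7,0.7,0.7,0.7,0.7,0.7,0.7],
  linear=[
    [0,0.0005,0.001],
    [0,0.0005,0.002],
    [0,0.0005,0.003],
    [0,0.0005,0.004],
    [0,0.0005,0.005],
    [0,0.0005,0.006],
    [0,0.0005,0.006],
    [0,0.0005,0.006],
  ],
  delta_rot=[
    [0,0,0],
    [0,0,0],
    [0,0,0],
    [0,0,0],
    [0,0,0],
    [0,0,0],
    [0,0,0],
    [0,0,0],
  ],
)

```text
clock: 29.45
eef_pos: [0.5534, 0.3429, 0.1998]
tool_rot: [0.752, 0.659, 0.0, -0.0]
ft_force: [0.9, 0.4, -3.0]
grip_width: 0.0508
```

Call:
jog_arm(
  jaw=[0.7,0.7,0.7,0.7,0.7,0.7,0.7,0.7],
  linear=[
    [0,0,0.0005],
    [0,0,0.001],
    [0,0,0.0015],
    [0,0,0.002],
    [0,0,0.002],
    [0,0,0.002],
    [0,0,0.002],
    [0,0,0.002],
  ],
  delta_rot=[
    [0,0,0],
    [0,0,0],
    [0,0,0],
    [0,0,0],
    [0,0,0],
    [0,0,0],
    [0,0,0],
    [0,0,0],
  ],
)

```text
clock: 30.12
eef_pos: [0.5534, 0.3429, 0.1996]
tool_rot: [0.752, 0.659, 0.001, 0.0]
ft_force: [-3.3, -1.5, 5.3]
grip_width: 0.0505
```

Seated at the expected height (0.1996). Release, rise and move clear to look.

Call:
jog_arm(
  jaw=[0.2,0,0,0,0,0,0,0],
  linear=[
    [0,0,0],
    [0,0,0],
    [0,0,0],
    [0,0,0],
    [0,0,-0.02],
    [0,0,-0.05],
    [0,0,-0.08],
    [0,0,-0.08],
  ],
  delta_rot=[
    [0,0,0],
    [0,0,0],
    [0,0,0],
    [0,0,0],
    [0,0,0],
    [0,0,0],
    [0,0,0],
    [0,0,0],
  ],
)

```text
clock: 30.78
eef_pos: [0.5555, 0.3442, 0.2849]
tool_rot: [0.752, 0.659, 0.006, 0.001]
ft_force: [0.3, -0.1, 0.9]
grip_width: 0.0855
```

Call:
jog_arm(
  jaw=[0,0,0,0,0,0,0,0],
  linear=[
    [-0.03,0,0],
    [-0.07,-0.005,0],
    [-0.11,-0.01,0],
    [-0.15,-0.015,0],
    [-0.19,-0.02,0],
    [-0.23,-0.025,0],
    [-0.27,-0.03,0],
    [-0.3,-0.03,0],
  ],
  delta_rot=[
    [0,0,0],
    [0,0,0],
    [0,0,0],
    [0,0,0],
    [0,0,0],
    [0,0,0],
    [0,0,0],
    [0,0,0],
  ],
)

```text
clock: 31.45
eef_pos: [0.4828, 0.0469, 0.2779]
tool_rot: [0.752, 0.659, -0.0, 0.0]
ft_force: [0.0, 0.2, -0.2]
grip_width: 0.0858
```

Call:
jog_arm(
  jaw=[0,0,0,0,0,0,0,0],
  linear=[
    [-0.03,0,0],
    [-0.07,-0.01,0],
    [-0.11,-0.02,0],
    [-0.15,-0.03,0],
    [-0.15,-0.03,0],
    [-0.15,-0.03,0],
    [-0.15,-0.03,0],
    [-0.15,-0.03,0],
  ],
  delta_rot=[
    [0,0,0],
    [0,0,0],
    [0,0,0],
    [0,0,0],
    [0,0,0],
    [0,0,0],
    [0,0,0],
    [0,0,0],
  ],
)

```text
clock: 32.12
eef_pos: [0.4355, -0.0944, 0.2777]
tool_rot: [0.751, 0.66, 0.0, 0.0]
ft_force: [0.3, 0.7, 0.6]
grip_width: 0.0856
```

```bash
python3 go.py .55 -.1 .25 82.5;  python3 look.py 23 .555 .342 .15 2; python3 - <<'E'
from h import *
for n in("top","side"):
    a=np.load(n+"23.npz");C=cloud(n,a["d"])
    near=(np.hypot(C[...,0]-.555,C[...,1]-.342)<.07)&(a["p"].min(2)>60)
    for nm,z in(("cover",.211),("headtop",.185),("barreltop",.151),("spacertop",.099),("deck",.085)):
        s=near&(abs(C[...,2]-z-(.0012 if n=="side" else 0))<.003); q=C[s]
        if len(q)>20: print(n,nm,len(q),np.median(q[:,2]).round(4),[np.round(v,1) for v in cv2.minAreaRect((q[:,:2]*1e3).astype(np.float32))])
p=np.load("side23.npz")["p"]; cv2.imwrite("pics/full.png",cv2.resize(p[:,:,::-1],(800,600)))
E
```

```text
t 32.12 pos [435.5 -94.4 277.7] yaw 82.56 F [0.3 0.7 0.6] w 85.6
linear m [0.0093 0.1142 0.0278] rot deg [ 0.02 -0.02  0.06]
top cover 271 0.2106 [array([552.4, 342.1]), array([46.7, 63.6]), np.float64(81.2)]
top headtop 35 0.1854 [array([548.5, 332.7]), array([49.4, 82.9]), np.float64(63.6)]
top barreltop 63 0.1505 [array([553.1, 342.1]), array([59.1, 76.6]), np.float64(81.4)]
top spacertop 27 0.0982 [array([536.1, 325.9]), array([45.6, 93.8]), np.float64(44.8)]
top deck 128 0.0846 [array([537.3, 326.5]), array([ 61.1, 117.2]), np.float64(46.2)]
side cover 113 0.2127 [array([554.9, 341.6]), array([48.4, 64.5]), np.float64(82.8)]
side headtop 46 0.1858 [array([559.9, 316.7]), array([83.9, 23.7]), np.float64(8.3)]
side barreltop 69 0.1526 [array([554.7, 341.9]), array([63. , 77.2]), np.float64(80.0)]
side spacertop 46 0.1001 [array([550.3, 313.4]), array([11. , 71.6]), np.float64(79.7)]
side deck 123 0.0866 [array([554.4, 341.2]), array([81.8, 93.6]), np.float64(81.4)]
```

View pics/s23.png

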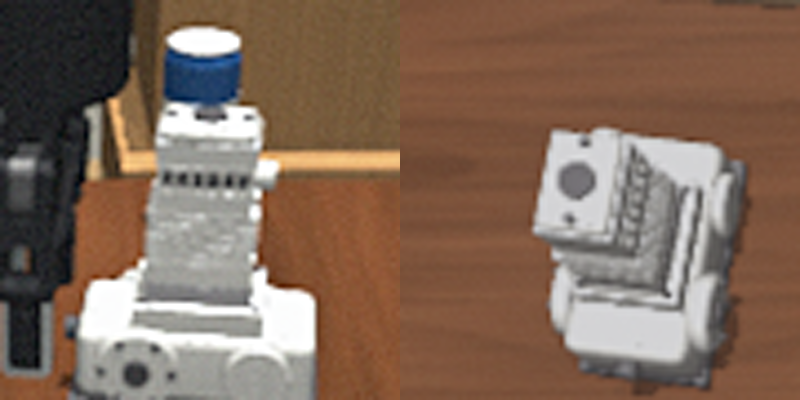

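View pics/full.png

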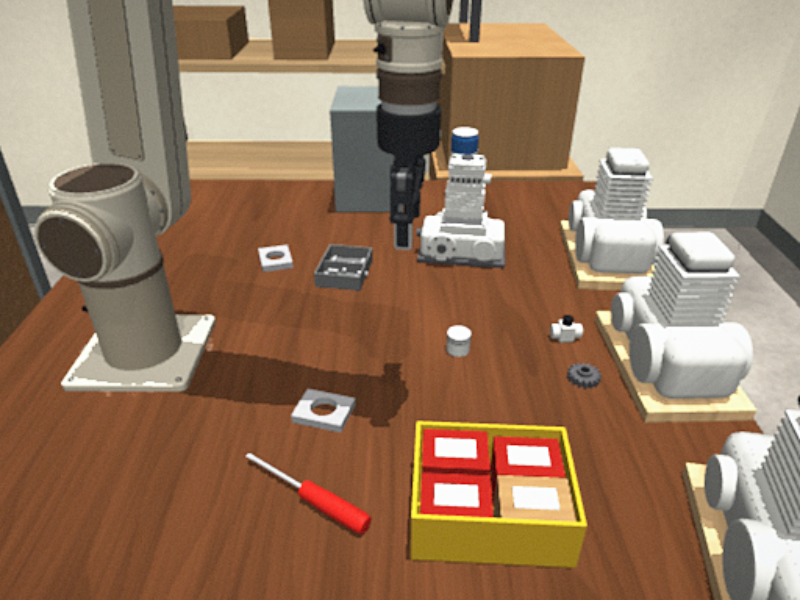

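The full picture shows the stack complete at (465,190), with the piston (458,340), carburettor (567,330), gear (584,375) and both spare plates in place. The measured heights and angles match, so I'm handing in.

```bash
python3 -c "
from workcell import bot
print(bot.job_done())"
```

```text
the job is handed in; nothing more can be done
None
```

I built the engine's top end on the crankcase in the order asked: the farthest spacer plate, then the barrel, head and rocker cover. The arm then moved clear, and I handed the job in at about 32 s.

**Seating:** each part was lowered until it pressed lightly on the one below, about 5–8 N, at the height expected for full seating. The final top-camera view puts the cover top at 210.6 mm (211 expected), the head top at 185.4 mm (185) and the barrel top at 150.5 mm (151).

**Alignment:** the cover and barrel centres agree within about 1 mm in both views. Their directions are within about 1.5° of the deck's.

**Left alone:** the piston, gear and carburettor are where they were in the last picture, and so are both spare plates.

**Disagreements and limits:**
- The side camera read about 1–2 mm higher and about 2 mm farther in x than the top camera. For placing I used the side view, which agreed with the arm.
- In the final views the spacer and head were too hidden to give reliable outlines. Their squareness rests on the grasp, the contact heights and the side pictures.

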